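Overhang a plate blank on the deburring ledge

TASK

Get the thin plate blank on the deburring ledge ready to have its end deburred: push it so that one long side lies flat along the raised guide rail and its end sticks out about 30 mm past the end of the ledge, over the shallow burr tray. Only push it, gently, with the fingertips, never pinch or lift it, and leave it lying flat on the ledge; do not disturb the tray or the other things standing around.

Things in the scene. Friction and masses are not known exactly. Their poses are not given: they have to be found in the camera images.
- ledge: Fixed deburring ledge left of the robot: dark steel top 180 x 100 mm, 50 mm above the bench, on grey webs. Origin: centre of its underside, on the bench. x runs along the 180 mm length, roughly away from the robot (ends at x = +-90 mm), y across. A light metal guide rail 10 mm wide, 10 mm high above the top runs along the +y side, inner face at y = +36 mm. Both ends and the -y side are open.
- blank: Loose light-metal plate blank 90 x 50 x 6 mm, 0.15 kg, four dark holes at its corners, flat on the ledge, askew, clear of the rail. Origin: centre of its underside; x along the 90 mm side, z up. In the ledge frame its centre is at y = +11 mm when against the rail, and at x = 75 mm (either sign) when it overhangs 30 mm. About 1 N slides it; askew on the rail it can jam if pushed mid-side: push its lagging end.
- burr_tray: Loose shallow open sheet-metal tray 44 x 90 x 16 mm standing on the bench just past one end of the ledge (either end); it marks the end over which the blank shall overhang. Origin: centre of its underside.
- v_block: Loose steel V-block 45 x 44 x 38 mm on the bench past the other end of the ledge; bystander. Origin: centre of its underside.
- brass_bush: Loose flanged brass bush 26 mm across, 24 mm high, on the bench beside the ledge's open -y side; bystander. Origin: centre of its underside.
- ring_gauge: Loose steel ring 48 mm across, 14 mm high, on the bench to the right of the ledge; bystander. Origin: centre of its underside.
- toolmaker_microscope: Fixed cream-coloured microscope, about 0.4 m tall, right of the work; keep the arm clear of it: its lowest handwheels reach to about 0.44 m ahead of the robot. Origin: centre of its underside.
Things that resemble listed ones, but are neither listed nor needed, are in the scene too. There is more than one size of the blank; the one meant has the size given above.

How it is judged:
By the outcome, as a careful person would: the job done as asked, in the order asked, and still so for the second after the job is handed in, with the robot touching nothing.
It also fails if it takes over 64 s, if anything falls off the work surface, if the arm or the gripper's body presses on something with over 40 N, if the wrist force passes 120 N, or if a joint passes its speed limit or range.

ROBOT

A 7-joint arm with a two-finger parallel gripper is mounted at the origin on a cart in front of the work surface, level with it; the furniture and walls round the work are solid. World frame = base frame: x ahead of the robot, y to its left, z up, the work surface at z = 0. Lengths are in mm, angles in rad, forces in N, time in s.
With the tool pointing down it reaches from about 400 to 875 mm from the base axis. Payload 4.4 kg.
Tool frame: the origin (TCP) lies at the very end of the fingers, on their centre line; the grasp point (between the pads) lies 19 mm behind it; y points along the fingers, z is the direction in which the jaws open and shut, and the axes are right-handed (so a half turn about y gives the same grasp; the last joint's range is limited). The gripper opens to 85 mm and grips with 20 to 120 N. Pads are 22 mm wide; open, the fingers measure 114 mm over their backs; the gripper's body (76 mm by 85 mm) begins 54 mm behind the grasp point. The pads swing forward as they close: fully open they stand 13 mm farther back than shut.
Start: joints at [1.101, 0.628, 0.038, 1.517, -0.027, 0.996, -0.02], TCP at [255.423, -597.726, 231.313] pointing down, gripper open.
Joint ranges: [-3.06, 3.06], [-0.37, 2.12], [-1.25, 1.32], [0.18, 2.47], [-1.1, 4.24], [0.23, 1.98], [-2.94, 2.94]. Speed limits (rad/s): [2.57, 2.57, 3.14, 3.14, 3.14, 3.14, 3.14].

INTERFACE

Orientations are given as [roll, pitch, yaw] about the fixed x, y, z axes, in that order (R = Rz(yaw) Ry(pitch) Rx(roll)).
In Python, from cell import read_state, get_image, finish_job gives the robot as it stands. The module is installed in compiled form; this text tells all that it offers.
- The arm moves only by the tool servo_tool, never from a script. Its argument "increments" is a list of rows, each an object of numbers: "dx", "dy", "dz": the shift along the world's x, y, z in cm; "ax", "ay", "az": the turn, a rotation vector about the world's x, y, z in rad; "claw": the closure, from -1 (fully open) to 1 (shut). A call has 1 to 8 rows; each row is the pose to reach, as a shift and turn from the pose commanded when the call began; what a row does not reach only later rows make up. A row lasts 1/12 s, in which the tool goes at most 41.7 mm and 7.16 degrees, less where a joint would pass 70% of its speed; a pose out of reach is approached as far as the arm can. A call with a gripper value outside its range is refused whole. The fingers move at their own pace and stop on an object; the grip force is fixed at half the most. Time passes only in rows, so rows that repeat a pose let the fingers close. It gives the time, the measured TCP pose, the force and the opening at its end, in the units of the state.
- read_state(): the state, without advancing time (a new reading comes with each control period).
- get_image(name): name is "side" or "top"; returns a dict with "color" (384x512x3 uint8, red, green, blue), "fov_y" (degrees; the focal length in pixels is half the picture's height over the tangent of half this angle, whatever the lens; pixels are square), "cx", "cy" (the principal point, pixels), "R" (3x3) and "t" (3): a world point X has camera coordinates R X + t. Camera axes: x right, y down, z forward; pixel columns grow to the right and rows downward; lengths in mm; the calibration is good to about 2 mm. A picture is of the moment at which its call begins. There is no depth.
- finish_job(): hands the job in, once; it reports no verdict.
The state is a dict: "clock": time; "qpos": joint angles; "qd": joint speeds; "tau": joint torques, N m; "eef_pos": TCP position; "tool_rot": TCP orientation; "force": force on the tool from outside, world axes, zero at the start; "torque": the same for the moment, N m; "width": finger opening in mm.
Only numpy, scipy, OpenCV 4.12 (cv2) and the standard library are available. Lean on these libraries where they do the work, as an engineer would, in place of code of your own. Each camera call takes 0.05 s, during which the arm holds its last target.

## Working session

There is one attempt and no reset: what is moved stays moved. The work goes in short steps, Python scripts to look and compute and a tool call to move; the robot and the scene stay as the last step left them, time stands still between calls to the robot, and variables do not carry over. Pictures are saved under pics/ and viewed, and the job is handed in when it is done.

Besides the shell and the picture viewer there is one more tool, called after "Request:" as name([rows], argument=value, ...), one row to a line, values as JSON. servo_tool: Moves the arm, as the interface text tells. Its arguments: {"type":"object","properties":{"increments":{"type":"array","items":{"type":"object","properties":{"dx":{"type":"number"},"dy":{"type":"number"},"dz":{"type":"number"},"ax":{"type":"number"},"ay":{"type":"number"},"az":{"type":"number"},"claw":{"type":"number"}}}}},"required":["increments"]}

```bash
mkdir -p pics
cat > h.py <<'E'
import numpy as np, cv2
from cell import read_state, get_image
def cam(n,name=None):
    im=get_image(n)
    if name: cv2.imwrite(f'pics/{name}.png',im['color'][:,:,::-1])
    return im
def ray(im,u,v,z):
    f=192/np.tan(np.radians(im['fov_y'])/2)
    R=np.array(im['R']);t=np.array(im['t'])
    c=-R.T@t; d=R.T@np.array([(u-im['cx'])/f,(v-im['cy'])/f,1])
    return c+d*(z-c[2])/d[2]
def proj(im,X):
    f=192/np.tan(np.radians(im['fov_y'])/2)
    p=np.array(im['R'])@np.array(X)+np.array(im['t'])
    return p[:2]/p[2]*f+[im['cx'],im['cy']]
E
python3 - <<'E'
from h import *
for n in('top','side'):
    im=cam(n,n+'0'); print(n,im['fov_y'],im['cx'],im['cy'],-np.array(im['R']).T@im['t']); print(np.round(im['R'],3))
    print(ray(im,256,192,50))
s=read_state();print(s)
E
```

```text
top 44.84191075378291 254.8475473746255 199.7261973668323 [ 303.34545972   12.57620065 1329.80852225]
[[ 0.124 -0.992 -0.   ]
 [-0.971 -0.121 -0.204]
 [ 0.203  0.025 -0.979]]
[590.6853003   45.23312873  50.        ]
side 45.740294648446444 257.7755177488136 191.20098166376712 [ -188.5588802 -1045.4032619   674.5700128]
[[ 0.819 -0.574  0.005]
 [-0.242 -0.353 -0.904]
 [ 0.521  0.739 -0.427]]
[564.09128469  32.67712833  50.        ]
{'clock': 0.1, 'qpos': array([ 1.10117309,  0.62926462,  0.03843919,  1.51826894, -0.02701015,
        0.99630392, -0.01998479]), 'qd': array([-0.00095245, -0.0036632 , -0.00053688, -0.00129217, -0.00024173,
       -0.00103084, -0.0020541 ]), 'tau': array([ 3.74904324e-03, -5.64529037e+01,  1.23094685e+00, -1.93973136e+01,
        1.14259939e-02,  5.40982437e-03,  3.86507782e-05]), 'eef_pos': array([ 255.22127089, -597.18484312,  230.47352517]), 'tool_rot': array([-1.57252352e+00, -6.30491093e-06, -2.73775524e+00]), 'force': array([-0.46532257,  0.80624897, -0.66119729]), 'torque': array([ 0.03143291, -0.04461949, -0.01229811]), 'width': 85.30603998049494}
```

View pics/top0.png

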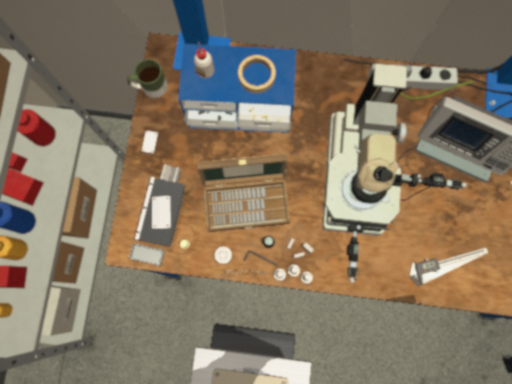

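View pics/side0.png

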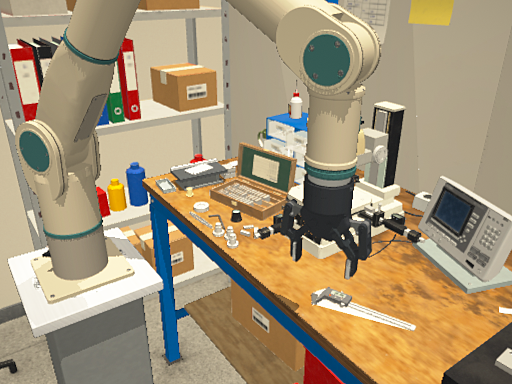

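Run:
```python
import cv2
a=cv2.imread('pics/top0.png')[125:275,95:245]
cv2.imwrite('pics/top0c.png',cv2.resize(a,(600,600),interpolation=cv2.INTER_CUBIC))
a=cv2.imread('pics/side0.png')[140:230,140:260]
cv2.imwrite('pics/side0c.png',cv2.resize(a,(800,600),interpolation=cv2.INTER_CUBIC))
```

```text
(no output)
```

View pics/top0c.png

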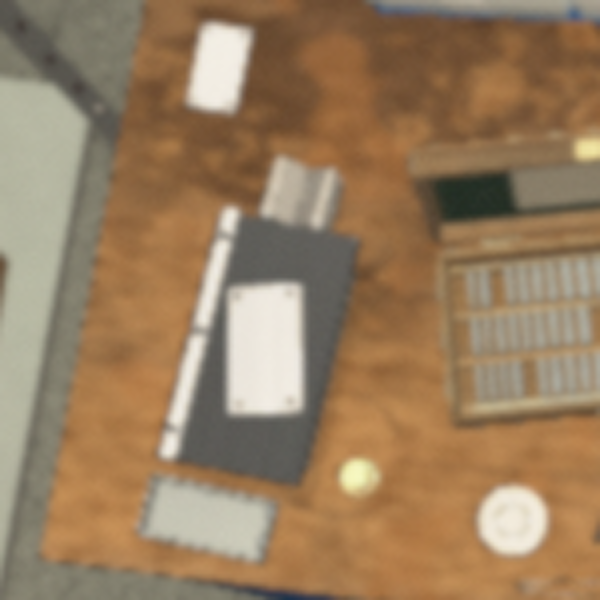

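View pics/side0c.png

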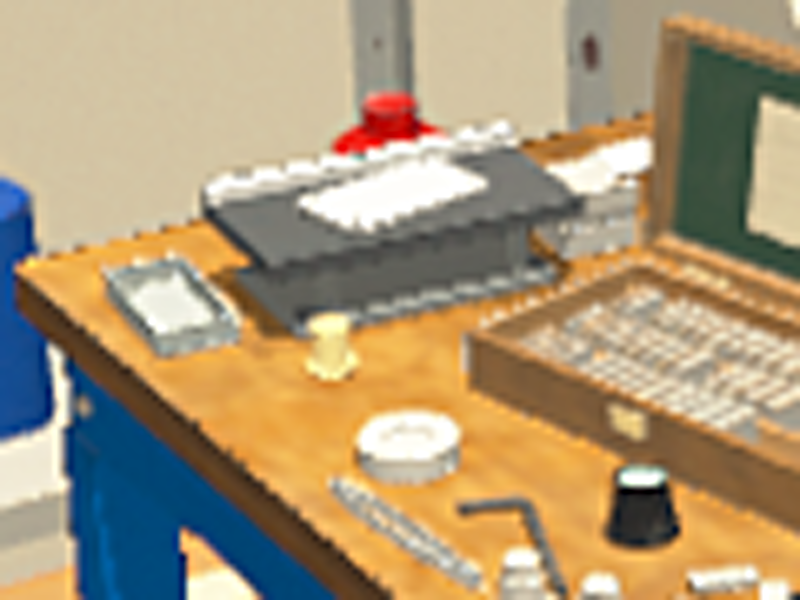

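The crop shows the blank at top px (161,212), on the dark ledge. It has four dark corner holes and lies askew, clear of the rail. The other candidate is a white plate at (150,142) on the bench, with no holes and not on the ledge, so it isn't the one meant. The tray is at (147,255), past the near end, the V-block at (170,173) past the far end, and the bush at (185,244).

```bash
cat >> h.py <<'E'
def blank(im,lo=185,full=False):
    g=cv2.cvtColor(im['color'],cv2.COLOR_RGB2GRAY)
    return g
def ledgeframe(p,L): # L=(x0,y0,yaw)
    c,s=np.cos(L[2]),np.sin(L[2]); d=np.array(p)[:2]-np.array(L[:2]); return np.array([c*d[0]+s*d[1],-s*d[0]+c*d[1]])
def toworld(q,L):
    c,s=np.cos(L[2]),np.sin(L[2]); return np.array([L[0]+c*q[0]-s*q[1],L[1]+s*q[0]+c*q[1]])
def whites(im,thr=190,box=(110,165,200,262)):
    k=8; x0,y0,x1,y1=box
    a=cv2.resize(im['color'][y0:y1,x0:x1],None,fx=k,fy=k,interpolation=cv2.INTER_CUBIC)
    m=(a.min(2)>thr).astype(np.uint8)
    cs,_=cv2.findContours(m,cv2.RETR_EXTERNAL,cv2.CHAIN_APPROX_NONE)
    out=[]
    for c in cs:
        if cv2.contourArea(c)<k*k*25: continue
        p=c[:,0,:].astype(float); p=(p+.5)/k-.5+[x0,y0]; out.append(p)
    return out
def rect(im,p,z):
    w=np.array([ray(im,u,v,z)[:2] for u,v in p]).astype(np.float32)
    r=cv2.minAreaRect(w); b=cv2.boxPoints(r)
    e1=b[1]-b[0];e2=b[2]-b[1]; e=e1 if np.hypot(*e1)>np.hypot(*e2) else e2
    if e[0]<0:e=-e
    return np.array(r[0]),sorted(r[1]),np.arctan2(e[1],e[0])
E
python3 - <<'E'
from h import *
im=cam('top')
for p in whites(im):
    print('white px',p.mean(0).round(1)); 
    for z in (56,60): print(z,rect(im,p,z))
g=im['color'].astype(int)
x0,y0,x1,y1=110,165,200,262;k=8
a=cv2.resize(im['color'][y0:y1,x0:x1],None,fx=k,fy=k,interpolation=cv2.INTER_CUBIC).astype(int)
m=((a.max(2)<110)&(a.max(2)-a.min(2)<25)).astype(np.uint8)
m=cv2.morphologyEx(m,cv2.MORPH_OPEN,np.ones((9,9)))
cs,_=cv2.findContours(m,0,1);c=max(cs,key=cv2.contourArea)
p=(c[:,0,:]+.5)/k-.5+[x0,y0]
print('dark',rect(im,p,50), 'poly',[ (q[0].tolist(),ray(im,*q[0],50)[:2].round(1).tolist()) for q in [((x[0]+.5)/k-.5+[x0,y0],) for x in cv2.approxPolyDP(c,20,True)]])
E
```

```text
white px [141.3 219.7]
56 (array([471.96002197, 350.89315796]), [8.759968757629395, 63.261878967285156], np.float32(-0.07715934))
60 (array([471.43048096, 349.83074951]), [8.732450485229492, 63.063232421875], np.float32(-0.07715826))
white px [160.9 212.1]
56 (array([500.75253296, 300.70013428]), [48.94585037231445, 89.30464172363281], np.float32(0.1690805))
60 (array([500.13275146, 299.79537964]), [48.79212951660156, 89.02421569824219], np.float32(0.16908072))
white px [147.6 195.4]
56 (array([542.45947266, 345.29425049]), [8.478713989257812, 61.245418548583984], np.float32(-0.07943108))
60 (array([541.7086792 , 344.24938965]), [8.452085494995117, 61.053104400634766], np.float32(-0.079431176))
dark (array([502.80578613, 297.33917236]), [87.30365753173828, 178.09925842285156], np.float32(-0.08227025)) poly [([155.9375, 179.3125], [592.2, 331.3]), ([151.4375, 195.1875], [545.2, 336.2]), ([171.1875, 196.0625], [549.5, 280.6]), ([171.3125, 226.5625], [464.0, 266.4]), ([151.0625, 228.5625], [451.5, 321.3]), ([149.3125, 202.1875], [524.6, 338.7]), ([139.8125, 239.4375], [417.8, 347.0]), ([168.4375, 245.0625], [412.2, 266.0]), ([183.5625, 185.3125], [584.6, 250.9])]
```

Run:
```python
from h import *
im=cam('top');si=cam('side')
for z in (0,50,100,150,200): print(z,[ray(im,u,v,z)[:2].round(0).tolist() for u,v in((352,280),(352,235),(330,225),(465,184))],ray(si,262,233,z).round(0), proj(si,ray(im,352,280,z)).round(0))
a=si['color'][120:290,220:440][:,:,::-1]
cv2.imwrite('pics/sm.png',cv2.resize(a,(776,600),interpolation=cv2.INTER_CUBIC))
```

```text
0 [[383.0, -253.0], [510.0, -243.0], [531.0, -177.0], [702.0, -560.0]] [ 480. -119.    0.] [262. 266.]
50 [[380.0, -243.0], [503.0, -233.0], [523.0, -170.0], [687.0, -539.0]] [ 431. -187.   50.] [259. 248.]
100 [[377.0, -233.0], [495.0, -224.0], [514.0, -163.0], [672.0, -517.0]] [ 381. -256.  100.] [255. 230.]
150 [[374.0, -223.0], [487.0, -214.0], [506.0, -156.0], [657.0, -496.0]] [ 332. -325.  150.] [252. 211.]
200 [[371.0, -213.0], [479.0, -204.0], [497.0, -149.0], [642.0, -474.0]] [ 282. -393.  200.] [249. 191.]
```

View pics/sm.png

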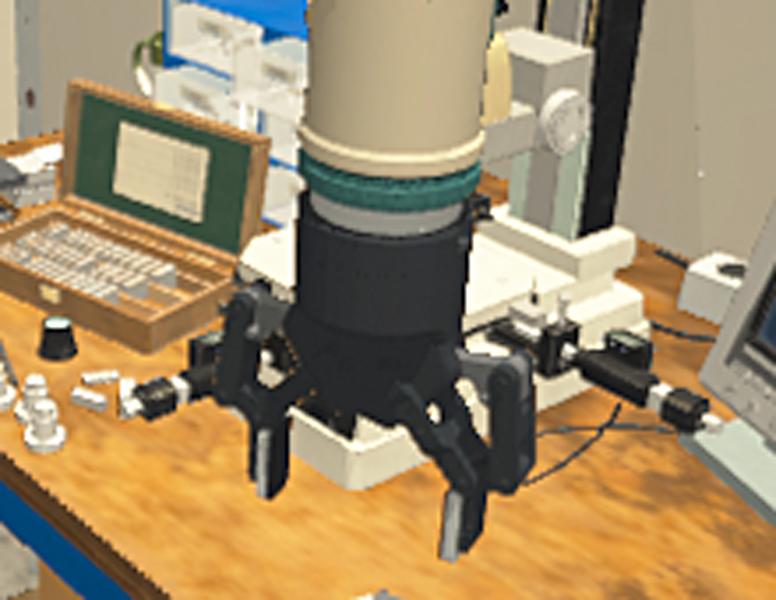

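Request:
servo_tool([
  {"dx": 1, "dy": 4, "dz": 1, "claw": 1},
  {"dx": 2.2, "dy": 8, "dz": 2, "az": 0.1, "claw": 1},
  {"dx": 3.4, "dy": 12, "dz": 3, "az": 0.2, "claw": 1},
  {"dx": 4.6, "dy": 16, "dz": 4, "az": 0.3, "claw": 1},
  {"dx": 5.8, "dy": 20, "dz": 4, "az": 0.4, "claw": 1},
  {"dx": 7, "dy": 24, "dz": 4, "az": 0.5, "claw": 1},
  {"dx": 8.2, "dy": 28, "dz": 4, "az": 0.6, "claw": 1},
  {"dx": 9.2, "dy": 31, "dz": 4, "az": 0.7, "claw": 1},
])

```text
invalid input at $.increments[0]: expected keys dx, dy, dz, ax, ay, az, claw
```

Request:
servo_tool([
  {"dx": 1, "dy": 4, "dz": 1, "ax": 0, "ay": 0, "az": 0, "claw": 1},
  {"dx": 2.2, "dy": 8, "dz": 2, "ax": 0, "ay": 0, "az": 0.1, "claw": 1},
  {"dx": 3.4, "dy": 12, "dz": 3, "ax": 0, "ay": 0, "az": 0.2, "claw": 1},
  {"dx": 4.6, "dy": 16, "dz": 4, "ax": 0, "ay": 0, "az": 0.3, "claw": 1},
  {"dx": 5.8, "dy": 20, "dz": 4, "ax": 0, "ay": 0, "az": 0.4, "claw": 1},
  {"dx": 7, "dy": 24, "dz": 4, "ax": 0, "ay": 0, "az": 0.5, "claw": 1},
  {"dx": 8.2, "dy": 28, "dz": 4, "ax": 0, "ay": 0, "az": 0.6, "claw": 1},
  {"dx": 9.2, "dy": 31, "dz": 4, "ax": 0, "ay": 0, "az": 0.7, "claw": 1},
])

```text
clock: 0.92
eef_pos: [347.6, -285.0, 271.6]
tool_rot: [-1.571, 0.0, -2.032]
force: [1.0, 1.1, 0.4]
width: 0.1
```

Request:
servo_tool([
  {"dx": 1.2, "dy": 4, "dz": 0, "ax": 0, "ay": 0, "az": 0.05, "claw": 1},
  {"dx": 2.4, "dy": 8, "dz": 0, "ax": 0, "ay": 0, "az": 0.1, "claw": 1},
  {"dx": 3.6, "dy": 12, "dz": 0, "ax": 0, "ay": 0, "az": 0.15, "claw": 1},
  {"dx": 4.8, "dy": 16, "dz": 0, "ax": 0, "ay": 0, "az": 0.2, "claw": 1},
  {"dx": 6, "dy": 20, "dz": 0, "ax": 0, "ay": 0, "az": 0.25, "claw": 1},
  {"dx": 7.2, "dy": 24, "dz": 0, "ax": 0, "ay": 0, "az": 0.3, "claw": 1},
  {"dx": 8.4, "dy": 28, "dz": 0, "ax": 0, "ay": 0, "az": 0.35, "claw": 1},
  {"dx": 9.2, "dy": 31, "dz": 0, "ax": 0, "ay": 0, "az": 0.387, "claw": 1},
])

```text
clock: 1.58
eef_pos: [440.1, 25.8, 271.7]
tool_rot: [-1.569, 0.001, -1.646]
force: [-0.0, -1.1, 0.2]
width: -0.0
```

Run:
```python
from h import *
L=(503.3,305.5,-0.080)
print(toworld((-30,-70),L),read_state()['tool_rot'],read_state()['eef_pos'])
```

```text
[467.80192023 238.12132138] [-1.56930373e+00  1.29851458e-03 -1.64602165e+00] [440.14722058  25.84786281 271.71970711]
```

Request:
servo_tool([
  {"dx": 0.5, "dy": 4, "dz": 0, "ax": 0, "ay": 0, "az": 0, "claw": 1},
  {"dx": 1, "dy": 8, "dz": -1, "ax": 0, "ay": 0, "az": 0, "claw": 1},
  {"dx": 1.5, "dy": 11.5, "dz": -3, "ax": 0, "ay": 0, "az": 0, "claw": 1},
  {"dx": 2, "dy": 15, "dz": -5, "ax": 0, "ay": 0, "az": -0.005, "claw": 1},
  {"dx": 2.5, "dy": 18.5, "dz": -7, "ax": 0, "ay": 0, "az": -0.005, "claw": 1},
  {"dx": 2.8, "dy": 21.2, "dz": -10, "ax": 0, "ay": 0, "az": -0.005, "claw": 1},
  {"dx": 2.8, "dy": 21.2, "dz": -14, "ax": 0, "ay": 0, "az": -0.005, "claw": 1},
  {"dx": 2.8, "dy": 21.2, "dz": -17, "ax": 0, "ay": 0, "az": -0.005, "claw": 1},
])

```text
clock: 2.25
eef_pos: [466.7, 236.6, 99.2]
tool_rot: [-1.571, 0.001, -1.652]
force: [-0.1, -0.8, 0.2]
width: 0.2
```

```bash
cat > look.py <<'E'
import sys
from h import *
n=sys.argv[1]
im=cam('top');si=cam('side')
a=cv2.resize(im['color'][165:265,105:215][:,:,::-1],(660,600),interpolation=cv2.INTER_CUBIC)
b=cv2.resize(si['color'][135:210,150:250][:,:,::-1],(800,600),interpolation=cv2.INTER_CUBIC)
cv2.imwrite(f'pics/t{n}.png',a);cv2.imwrite(f'pics/s{n}.png',b)
L=(503.3,305.5,-0.080)
for p in whites(im):
    r=rect(im,p,56)
    print(p.mean(0).round(1),np.round(r[1],1),'ledge',ledgeframe(r[0],L).round(1),'relyaw',round(float(r[2])-L[2],3))
s=read_state();print(s['clock'],s['eef_pos'].round(1),'tcp ledge',ledgeframe(s['eef_pos'],L).round(1),s['force'].round(1))
E
python3 look.py 1
```

```text
2.35 [464.1 232.7  97.2] tcp ledge [-33.3 -75.7] [-1.2  0.7  0.8]
```

View pics/t1.png

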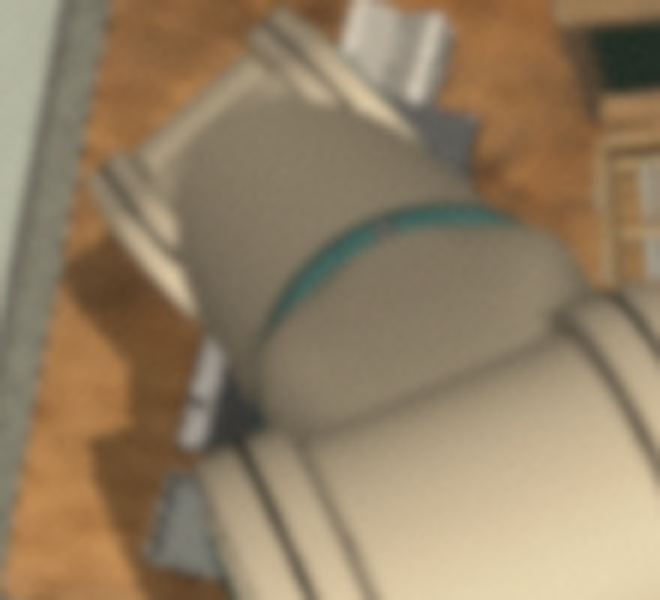

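View pics/s1.png

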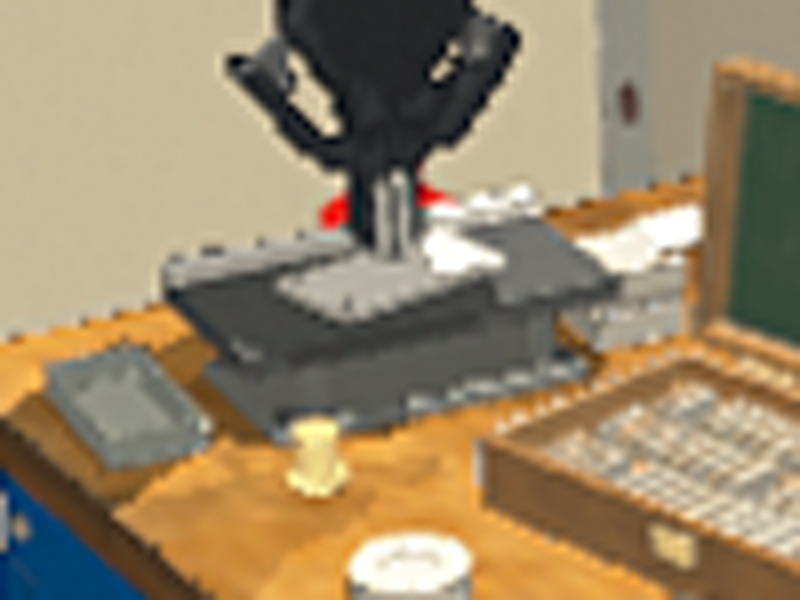

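Request:
servo_tool([
  {"dx": 0, "dy": 0, "dz": -1, "ax": 0, "ay": 0, "az": 0, "claw": 1},
  {"dx": 0, "dy": 0, "dz": -2, "ax": 0, "ay": 0, "az": 0, "claw": 1},
  {"dx": 0, "dy": 0, "dz": -3, "ax": 0, "ay": 0, "az": 0, "claw": 1},
  {"dx": 0, "dy": 0, "dz": -4, "ax": 0, "ay": 0, "az": 0, "claw": 1},
  {"dx": 0, "dy": 0, "dz": -4, "ax": 0, "ay": 0, "az": 0, "claw": 1},
  {"dx": 0, "dy": 0, "dz": -4, "ax": 0, "ay": 0, "az": 0, "claw": 1},
  {"dx": 0, "dy": 0, "dz": -4, "ax": 0, "ay": 0, "az": 0, "claw": 1},
])

```text
clock: 2.93
eef_pos: [467.8, 234.4, 61.7]
tool_rot: [-1.57, 0.0, -1.656]
force: [-0.4, -0.3, -0.4]
width: 0.3
```

Request:
servo_tool([
  {"dx": 0, "dy": 0, "dz": -0.5, "ax": 0, "ay": 0, "az": 0, "claw": 1},
  {"dx": 0, "dy": 0, "dz": -0.8, "ax": 0, "ay": 0, "az": 0, "claw": 1},
  {"dx": 0, "dy": 0, "dz": -0.8, "ax": 0, "ay": 0, "az": 0, "claw": 1},
  {"dx": 0, "dy": 0, "dz": -0.8, "ax": 0, "ay": 0, "az": 0, "claw": 1},
  {"dx": 0, "dy": 0, "dz": -0.8, "ax": 0, "ay": 0, "az": 0, "claw": 1},
])

```text
clock: 3.35
eef_pos: [467.4, 234.3, 53.3]
tool_rot: [-1.571, 0.0, -1.656]
force: [-1.1, 0.8, -0.6]
width: -0.0
```

```bash
python3 look.py 2
```

```text
3.45 [467.5 234.4  53.4] tcp ledge [-30.  -73.8] [ 0.7  0.8 -0.4]
```

View pics/s2.png

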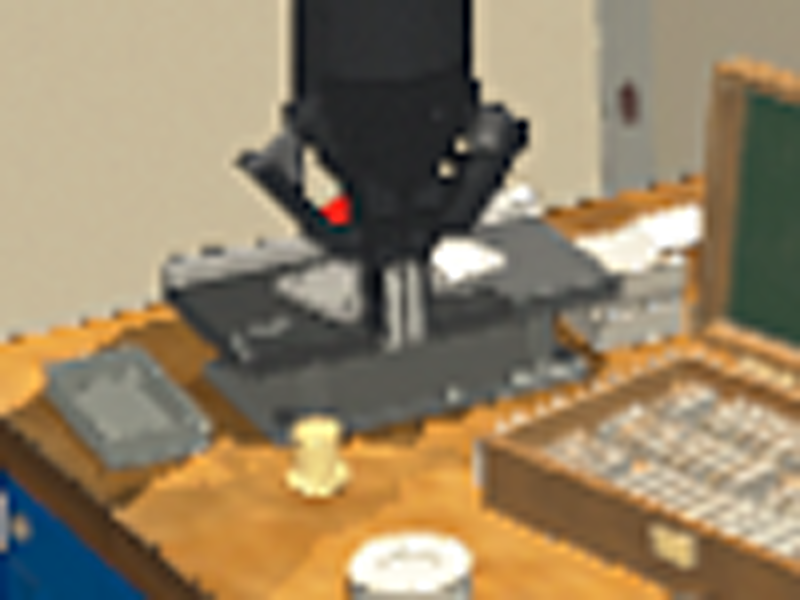

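Request:
servo_tool([
  {"dx": 0, "dy": 0.6, "dz": -0.1, "ax": 0, "ay": 0, "az": 0, "claw": 1},
  {"dx": 0.1, "dy": 1.2, "dz": -0.1, "ax": 0, "ay": 0, "az": 0, "claw": 1},
  {"dx": 0.1, "dy": 1.8, "dz": -0.1, "ax": 0, "ay": 0, "az": 0, "claw": 1},
  {"dx": 0.2, "dy": 2.2, "dz": -0.1, "ax": 0, "ay": 0, "az": 0, "claw": 1},
  {"dx": 0.2, "dy": 2.4, "dz": -0.1, "ax": 0, "ay": 0, "az": 0, "claw": 1},
  {"dx": 0.2, "dy": 2.6, "dz": -0.1, "ax": 0, "ay": 0, "az": 0, "claw": 1},
  {"dx": 0.2, "dy": 2.8, "dz": -0.1, "ax": 0, "ay": 0, "az": 0, "claw": 1},
  {"dx": 0.2, "dy": 2.8, "dz": -0.1, "ax": 0, "ay": 0, "az": 0, "claw": 1},
])

```text
clock: 4.12
eef_pos: [469.2, 262.4, 52.3]
tool_rot: [-1.571, -0.0, -1.656]
force: [0.2, -1.0, -0.4]
width: 0.1
```

```bash
python3 look.py 3
```

```text
4.2167 [469.5 262.2  52.3] tcp ledge [-30.3 -45.8] [-0.6 -0.7  0.2]
```

View pics/s3.png

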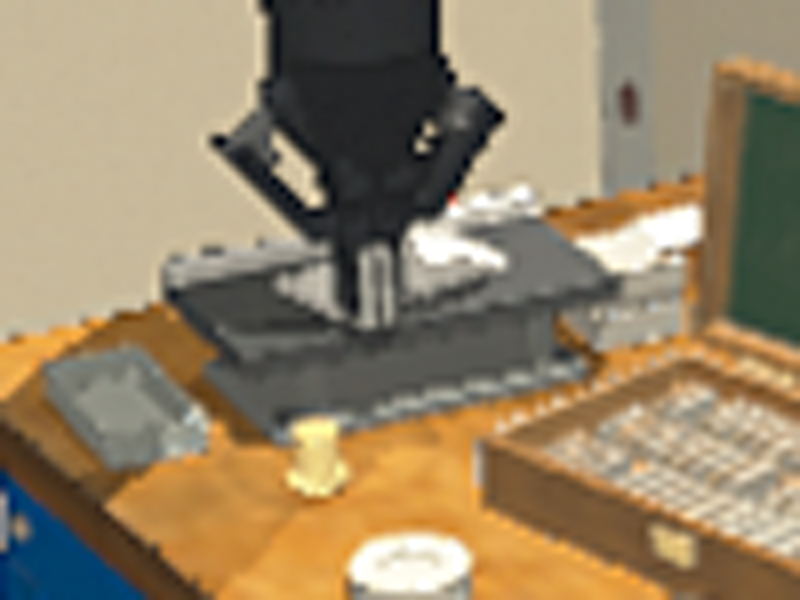

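Request:
servo_tool([
  {"dx": 0, "dy": 0.15, "dz": 0, "ax": 0, "ay": 0, "az": 0, "claw": 1},
  {"dx": 0, "dy": 0.3, "dz": 0, "ax": 0, "ay": 0, "az": 0, "claw": 1},
  {"dx": 0, "dy": 0.45, "dz": 0, "ax": 0, "ay": 0, "az": 0, "claw": 1},
  {"dx": 0, "dy": 0.6, "dz": 0, "ax": 0, "ay": 0, "az": 0, "claw": 1},
  {"dx": 0.1, "dy": 0.75, "dz": 0, "ax": 0, "ay": 0, "az": 0, "claw": 1},
  {"dx": 0.1, "dy": 0.9, "dz": 0, "ax": 0, "ay": 0, "az": 0, "claw": 1},
  {"dx": 0.1, "dy": 1.0, "dz": 0, "ax": 0, "ay": 0, "az": 0, "claw": 1},
  {"dx": 0.1, "dy": 1.0, "dz": 0, "ax": 0, "ay": 0, "az": 0, "claw": 1},
])

```text
clock: 4.88
eef_pos: [470.5, 272.8, 52.3]
tool_rot: [-1.571, 0.001, -1.655]
force: [0.0, -0.4, 0.0]
width: -0.4
```

```bash
python3 look.py 4
```

```text
4.9833 [470.6 272.6  52.4] tcp ledge [-29.9 -35.4] [-0.3  0.6 -0.4]
```

View pics/s4.png

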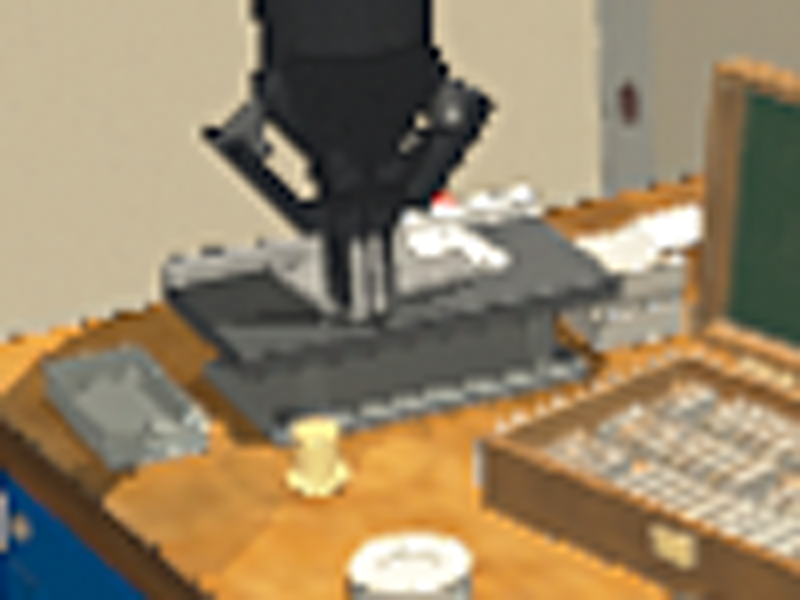

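Request:
servo_tool([
  {"dx": 0, "dy": 0.15, "dz": 0, "ax": 0, "ay": 0, "az": 0, "claw": 1},
  {"dx": 0, "dy": 0.3, "dz": 0, "ax": 0, "ay": 0, "az": 0, "claw": 1},
  {"dx": 0, "dy": 0.4, "dz": 0, "ax": 0, "ay": 0, "az": 0, "claw": 1},
  {"dx": 0, "dy": 0.4, "dz": 0, "ax": 0, "ay": 0, "az": 0, "claw": 1},
])

```text
clock: 5.32
eef_pos: [470.3, 276.5, 52.3]
tool_rot: [-1.571, 0.0, -1.656]
force: [0.0, -1.5, 0.3]
width: 0.4
```

```bash
python3 look.py 5
```

```text
5.4167 [470.5 276.5  52.3] tcp ledge [-30.4 -31.6] [-0.5 -0.9  0. ]
```

View pics/s5.png

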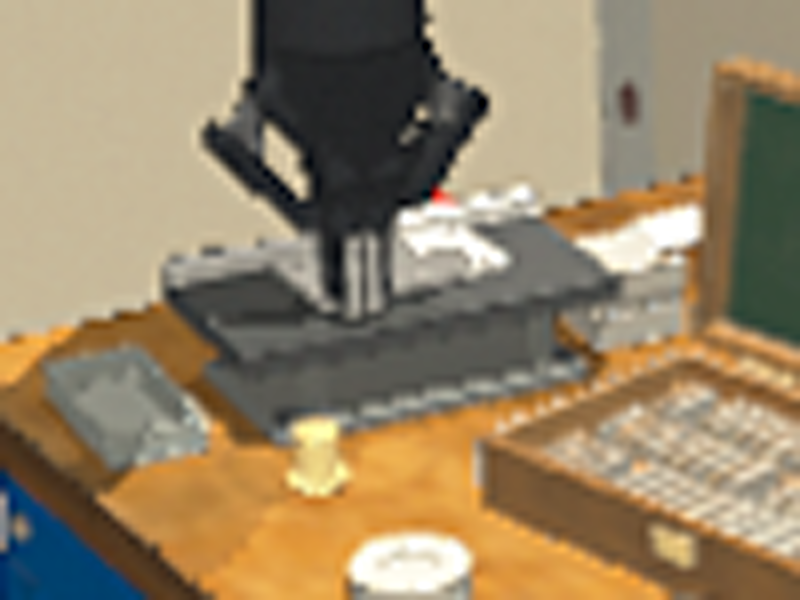

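Request:
servo_tool([
  {"dx": 0, "dy": -3, "dz": 0, "ax": 0, "ay": 0, "az": 0, "claw": 1},
  {"dx": 0, "dy": -4, "dz": 4, "ax": 0, "ay": 0, "az": 0, "claw": 1},
  {"dx": -0.5, "dy": -7, "dz": 7, "ax": 0, "ay": 0, "az": 0, "claw": 1},
  {"dx": -1, "dy": -10, "dz": 9, "ax": 0, "ay": 0, "az": 0, "claw": 1},
  {"dx": -1.5, "dy": -14, "dz": 10, "ax": 0, "ay": 0, "az": 0, "claw": 1},
  {"dx": -2, "dy": -18, "dz": 10, "ax": 0, "ay": 0, "az": 0, "claw": 1},
  {"dx": -2.5, "dy": -22, "dz": 10, "ax": 0, "ay": 0, "az": 0, "claw": 1},
  {"dx": -2.5, "dy": -25, "dz": 10, "ax": 0, "ay": 0, "az": 0, "claw": 1},
])

```text
clock: 6.08
eef_pos: [444.0, 22.8, 152.7]
tool_rot: [-1.571, -0.002, -1.658]
force: [-0.1, -0.4, -0.2]
width: -0.4
```

```bash
python3 look.py 6
```

```text
[141.3 219.7] [ 9.2 64. ] ledge [-34.9  42.7] relyaw 0.0
[158.1 209.9] [48.6 88.7] ledge [2.  4.5] relyaw 0.032
[147.6 195.4] [ 8.9 61.9] ledge [35.9 42.8] relyaw 0.0
6.1833 [444.8  20.1 152.3] tcp ledge [ -35.6 -289.2] [-0.1  1.  -0.3]
```

View pics/t6.png

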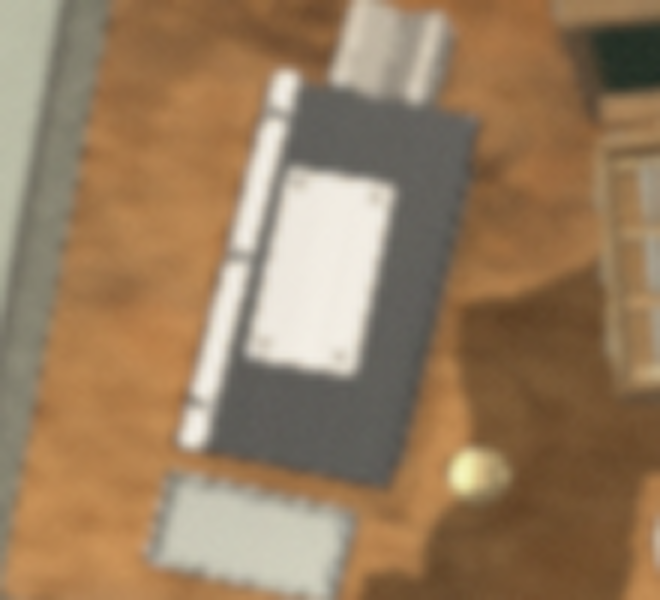

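Request:
servo_tool([
  {"dx": 0.3, "dy": 4, "dz": 0, "ax": 0, "ay": 0, "az": 0, "claw": 1},
  {"dx": 0.6, "dy": 8, "dz": 0, "ax": 0, "ay": 0, "az": 0, "claw": 1},
  {"dx": 0.9, "dy": 12, "dz": 0, "ax": 0, "ay": 0, "az": 0, "claw": 1},
  {"dx": 1.2, "dy": 16, "dz": 0, "ax": 0, "ay": 0, "az": 0, "claw": 1},
  {"dx": 2.4, "dy": 19.5, "dz": 0, "ax": 0, "ay": 0, "az": 0, "claw": 1},
  {"dx": 4, "dy": 22.5, "dz": 0, "ax": 0, "ay": 0, "az": 0, "claw": 1},
  {"dx": 6, "dy": 25.5, "dz": 0, "ax": 0, "ay": 0, "az": 0, "claw": 1},
  {"dx": 8.5, "dy": 28.3, "dz": 0, "ax": 0, "ay": 0, "az": 0, "claw": 1},
])

```text
clock: 6.85
eef_pos: [529.3, 313.3, 152.6]
tool_rot: [-1.572, 0.001, -1.652]
force: [0.4, 0.9, 0.4]
width: 0.0
```

Request:
servo_tool([
  {"dx": 3, "dy": 0, "dz": 0, "ax": 0, "ay": 0, "az": 0.004, "claw": 1},
  {"dx": 5.4, "dy": 0, "dz": 0, "ax": 0, "ay": 0, "az": 0.004, "claw": 1},
  {"dx": 5.4, "dy": 0, "dz": 0, "ax": 0, "ay": 0, "az": 0.004, "claw": 1},
  {"dx": 5.4, "dy": 0, "dz": -1, "ax": 0, "ay": 0, "az": 0.004, "claw": 1},
  {"dx": 5.4, "dy": 0, "dz": -4, "ax": 0, "ay": 0, "az": 0.004, "claw": 1},
  {"dx": 5.4, "dy": 0, "dz": -7, "ax": 0, "ay": 0, "az": 0.004, "claw": 1},
  {"dx": 5.4, "dy": 0, "dz": -7, "ax": 0, "ay": 0, "az": 0.004, "claw": 1},
  {"dx": 5.4, "dy": 0, "dz": -7, "ax": 0, "ay": 0, "az": 0.004, "claw": 1},
])

```text
clock: 7.52
eef_pos: [581.8, 309.2, 80.7]
tool_rot: [-1.575, -0.002, -1.65]
force: [-0.3, 0.4, 0.8]
width: -0.1
```

```bash
python3 look.py 7
```

```text
7.6167 [584.4 310.5  83.7] tcp ledge [80.4 11.4] [-0.2 -0.3  0.8]
```

View pics/s7.png

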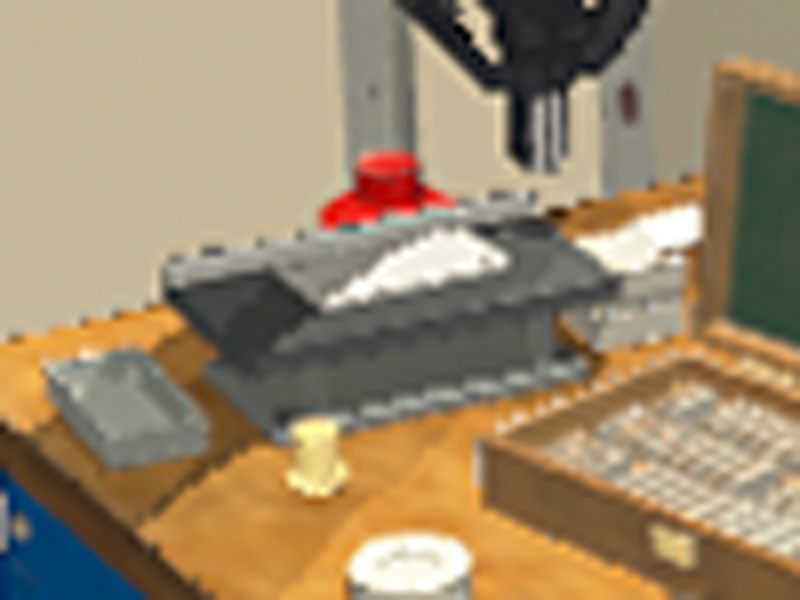

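Request:
servo_tool([
  {"dx": 0, "dy": -0.7, "dz": -1, "ax": 0, "ay": 0, "az": 0, "claw": 1},
  {"dx": 0, "dy": -0.7, "dz": -2, "ax": 0, "ay": 0, "az": 0, "claw": 1},
  {"dx": 0, "dy": -0.7, "dz": -2.6, "ax": 0, "ay": 0, "az": 0, "claw": 1},
  {"dx": 0, "dy": -0.7, "dz": -2.6, "ax": 0, "ay": 0, "az": 0, "claw": 1},
  {"dx": 0, "dy": -0.7, "dz": -2.6, "ax": 0, "ay": 0, "az": 0, "claw": 1},
])

```text
clock: 8.03
eef_pos: [584.1, 302.1, 55.8]
tool_rot: [-1.572, -0.0, -1.652]
force: [0.6, -0.4, 0.2]
width: -0.3
```

Request:
servo_tool([
  {"dx": 0, "dy": 0.1, "dz": -0.35, "ax": 0, "ay": 0, "az": 0, "claw": 1},
  {"dx": -0.7, "dy": 0.16, "dz": -0.35, "ax": 0, "ay": 0, "az": 0, "claw": 1},
  {"dx": -1.4, "dy": 0.21, "dz": -0.35, "ax": 0, "ay": 0, "az": 0, "claw": 1},
  {"dx": -1.8, "dy": 0.24, "dz": -0.35, "ax": 0, "ay": 0, "az": 0, "claw": 1},
  {"dx": -2.2, "dy": 0.28, "dz": -0.35, "ax": 0, "ay": 0, "az": 0, "claw": 1},
  {"dx": -2.6, "dy": 0.31, "dz": -0.35, "ax": 0, "ay": 0, "az": 0, "claw": 1},
  {"dx": -3.0, "dy": 0.34, "dz": -0.35, "ax": 0, "ay": 0, "az": 0, "claw": 1},
  {"dx": -3.4, "dy": 0.37, "dz": -0.35, "ax": 0, "ay": 0, "az": 0, "claw": 1},
])

```text
clock: 8.7
eef_pos: [550.6, 305.9, 53.1]
tool_rot: [-1.57, 0.0, -1.652]
force: [0.2, 1.1, 0.1]
width: -0.2
```

```bash
python3 look.py 8
```

```text
8.8 [549.8 306.2  53. ] tcp ledge [46.3  4.4] [-1.  -1.1 -0.4]
```

View pics/s8.png

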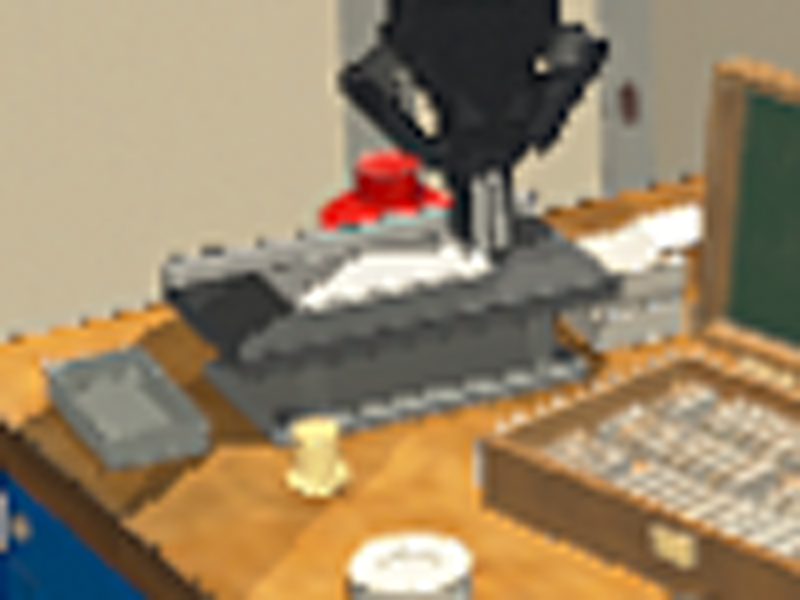

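Request:
servo_tool([
  {"dx": -0.4, "dy": 0.03, "dz": -0.05, "ax": 0, "ay": 0, "az": 0, "claw": 1},
  {"dx": -0.8, "dy": 0.06, "dz": -0.05, "ax": 0, "ay": 0, "az": 0, "claw": 1},
  {"dx": -1.2, "dy": 0.1, "dz": -0.05, "ax": 0, "ay": 0, "az": 0, "claw": 1},
  {"dx": -1.6, "dy": 0.13, "dz": -0.05, "ax": 0, "ay": 0, "az": 0, "claw": 1},
  {"dx": -2, "dy": 0.16, "dz": -0.05, "ax": 0, "ay": 0, "az": 0, "claw": 1},
  {"dx": -2.4, "dy": 0.19, "dz": -0.05, "ax": 0, "ay": 0, "az": 0, "claw": 1},
  {"dx": -2.8, "dy": 0.22, "dz": -0.05, "ax": 0, "ay": 0, "az": 0, "claw": 1},
  {"dx": -3.2, "dy": 0.26, "dz": -0.05, "ax": 0, "ay": 0, "az": 0, "claw": 1},
])

```text
clock: 9.47
eef_pos: [517.9, 308.6, 52.3]
tool_rot: [-1.571, -0.0, -1.652]
force: [1.5, 0.3, 0.7]
width: -0.2
```

```bash
python3 look.py 9
```

```text
9.5667 [517.  308.7  52.2] tcp ledge [13.4  4.3] [-0.1 -0.1 -0.8]
```

View pics/s9.png

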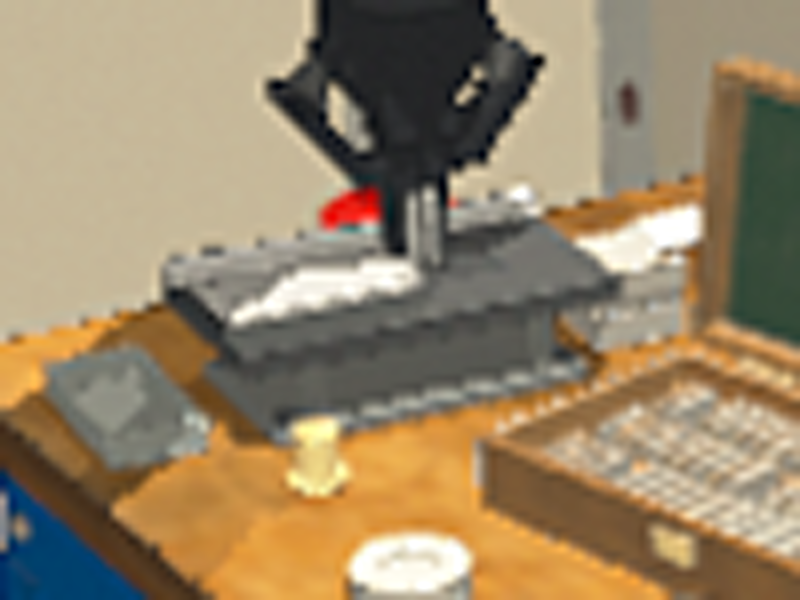

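Sliding straight. I'll push 22 mm more, then back off for a top view.

Request:
servo_tool([
  {"dx": -0.4, "dy": 0.03, "dz": 0, "ax": 0, "ay": 0, "az": 0, "claw": 1},
  {"dx": -0.8, "dy": 0.06, "dz": 0, "ax": 0, "ay": 0, "az": 0, "claw": 1},
  {"dx": -1.2, "dy": 0.1, "dz": 0, "ax": 0, "ay": 0, "az": 0, "claw": 1},
  {"dx": -1.6, "dy": 0.13, "dz": 0, "ax": 0, "ay": 0, "az": 0, "claw": 1},
  {"dx": -1.9, "dy": 0.15, "dz": 0, "ax": 0, "ay": 0, "az": 0, "claw": 1},
  {"dx": -2.1, "dy": 0.17, "dz": 0, "ax": 0, "ay": 0, "az": 0, "claw": 1},
  {"dx": -2.1, "dy": 0.17, "dz": 0, "ax": 0, "ay": 0, "az": 0, "claw": 1},
])

```text
clock: 10.15
eef_pos: [496.5, 310.4, 52.3]
tool_rot: [-1.572, -0.0, -1.651]
force: [0.1, 1.3, -0.7]
width: -0.0
```

Request:
servo_tool([
  {"dx": 1.5, "dy": 0, "dz": 0.3, "ax": 0, "ay": 0, "az": 0, "claw": 1},
  {"dx": 2.5, "dy": 0, "dz": 4, "ax": 0, "ay": 0, "az": 0, "claw": 1},
  {"dx": 2.5, "dy": -2, "dz": 7.5, "ax": 0, "ay": 0, "az": 0, "claw": 1},
  {"dx": 1.5, "dy": -5, "dz": 10, "ax": 0, "ay": 0, "az": 0, "claw": 1},
  {"dx": 0, "dy": -9, "dz": 10, "ax": 0, "ay": 0, "az": 0, "claw": 1},
  {"dx": -2, "dy": -12.5, "dz": 10, "ax": 0, "ay": 0, "az": 0, "claw": 1},
  {"dx": -3.5, "dy": -16.3, "dz": 10, "ax": 0, "ay": 0, "az": 0, "claw": 1},
  {"dx": -4.5, "dy": -20.2, "dz": 10, "ax": 0, "ay": 0, "az": 0, "claw": 1},
])

```text
clock: 10.82
eef_pos: [450.3, 106.9, 152.6]
tool_rot: [-1.572, -0.0, -1.65]
force: [0.4, -0.1, 0.2]
width: 0.3
```

Request:
servo_tool([
  {"dx": -0.5, "dy": -4, "dz": 0, "ax": 0, "ay": 0, "az": 0, "claw": 1},
  {"dx": -0.5, "dy": -8, "dz": 0, "ax": 0, "ay": 0, "az": 0, "claw": 1},
])

```text
clock: 10.98
eef_pos: [445.5, 26.7, 152.5]
tool_rot: [-1.572, -0.001, -1.65]
force: [0.6, 0.0, 0.3]
width: 0.0
```

```bash
python3 look.py 10
```

```text
[152.2 230.5] [48.3 89.2] ledge [-59.5   6. ] relyaw -0.0
[141.3 219.7] [ 9.2 64.2] ledge [-35.   42.8] relyaw 0.001
[147.6 195.3] [ 9.  61.9] ledge [35.9 42.8] relyaw 0.001
11.0833 [446.1  20.1 152. ] tcp ledge [ -34.2 -289. ] [0.2 0.6 0.4]
```

View pics/t10.png

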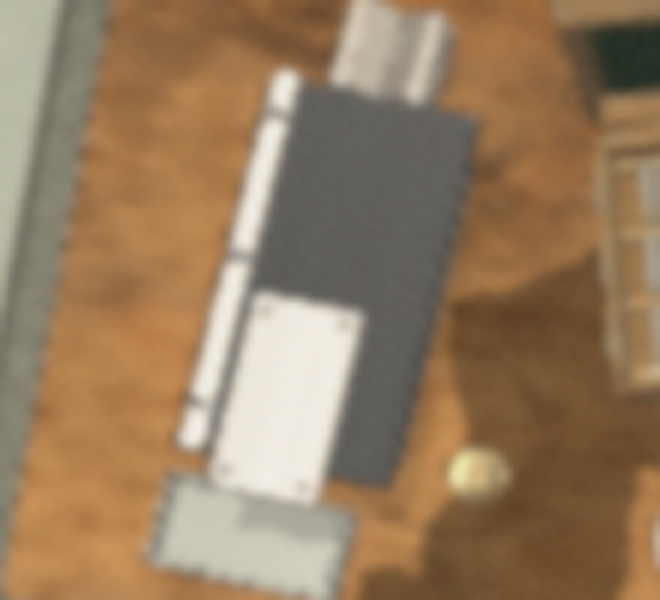

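Request:
servo_tool([
  {"dx": 0.5, "dy": 4, "dz": 0, "ax": 0, "ay": 0, "az": 0, "claw": 1},
  {"dx": 1, "dy": 8, "dz": 0, "ax": 0, "ay": 0, "az": 0, "claw": 1},
  {"dx": 1.8, "dy": 12, "dz": 0, "ax": 0, "ay": 0, "az": 0, "claw": 1},
  {"dx": 2.8, "dy": 16, "dz": 0, "ax": 0, "ay": 0, "az": 0, "claw": 1},
  {"dx": 4.2, "dy": 19.5, "dz": 0, "ax": 0, "ay": 0, "az": 0, "claw": 1},
  {"dx": 5.8, "dy": 23, "dz": 0, "ax": 0, "ay": 0, "az": 0, "claw": 1},
  {"dx": 7.2, "dy": 26.5, "dz": 0, "ax": 0, "ay": 0, "az": 0, "claw": 1},
  {"dx": 8.3, "dy": 28.9, "dz": 0, "ax": 0, "ay": 0, "az": 0, "claw": 1},
])

```text
clock: 11.75
eef_pos: [530.4, 322.4, 152.5]
tool_rot: [-1.571, 0.003, -1.649]
force: [-0.0, 1.0, -0.4]
width: -0.2
```

Request:
servo_tool([
  {"dx": 0, "dy": 0, "dz": -1, "ax": 0, "ay": 0, "az": 0, "claw": 1},
  {"dx": 0, "dy": 0, "dz": -4, "ax": 0, "ay": 0, "az": 0, "claw": 1},
  {"dx": 0, "dy": 0, "dz": -7, "ax": 0, "ay": 0, "az": 0, "claw": 1},
  {"dx": 0, "dy": 0, "dz": -8.5, "ax": 0, "ay": 0, "az": 0, "claw": 1},
  {"dx": 0, "dy": 0, "dz": -9.3, "ax": 0, "ay": 0, "az": 0, "claw": 1},
  {"dx": 0, "dy": 0, "dz": -9.3, "ax": 0, "ay": 0, "az": 0, "claw": 1},
  {"dx": 0, "dy": 0, "dz": -9.3, "ax": 0, "ay": 0, "az": 0, "claw": 1},
])

```text
clock: 12.33
eef_pos: [530.5, 317.5, 59.6]
tool_rot: [-1.571, 0.0, -1.652]
force: [0.3, 0.6, -0.2]
width: 0.2
```

```bash
python3 look.py 11
```

```text
12.4333 [531.2 318.   60.7] tcp ledge [26.8 14.7] [-0.1  0.  -0. ]
```

Request:
servo_tool([
  {"dx": 0, "dy": -0.8, "dz": -0.4, "ax": 0, "ay": 0, "az": 0, "claw": 1},
  {"dx": 0, "dy": -0.8, "dz": -0.8, "ax": 0, "ay": 0, "az": 0, "claw": 1},
  {"dx": -0.8, "dy": -0.74, "dz": -0.8, "ax": 0, "ay": 0, "az": 0, "claw": 1},
  {"dx": -1.6, "dy": -0.67, "dz": -0.8, "ax": 0, "ay": 0, "az": 0, "claw": 1},
  {"dx": -2.2, "dy": -0.62, "dz": -0.8, "ax": 0, "ay": 0, "az": 0, "claw": 1},
  {"dx": -2.8, "dy": -0.57, "dz": -0.8, "ax": 0, "ay": 0, "az": 0, "claw": 1},
  {"dx": -3.2, "dy": -0.54, "dz": -0.8, "ax": 0, "ay": 0, "az": 0, "claw": 1},
  {"dx": -3.2, "dy": -0.54, "dz": -0.8, "ax": 0, "ay": 0, "az": 0, "claw": 1},
])

```text
clock: 13.1
eef_pos: [497.0, 312.4, 51.5]
tool_rot: [-1.571, -0.0, -1.65]
force: [-0.8, -0.3, 0.7]
width: -0.3
```

```bash
python3 look.py 12
```

```text
13.2 [498.5 312.1  51.5] tcp ledge [-5.3  6.2] [0.6 0.6 0.3]
```

View pics/s12.png

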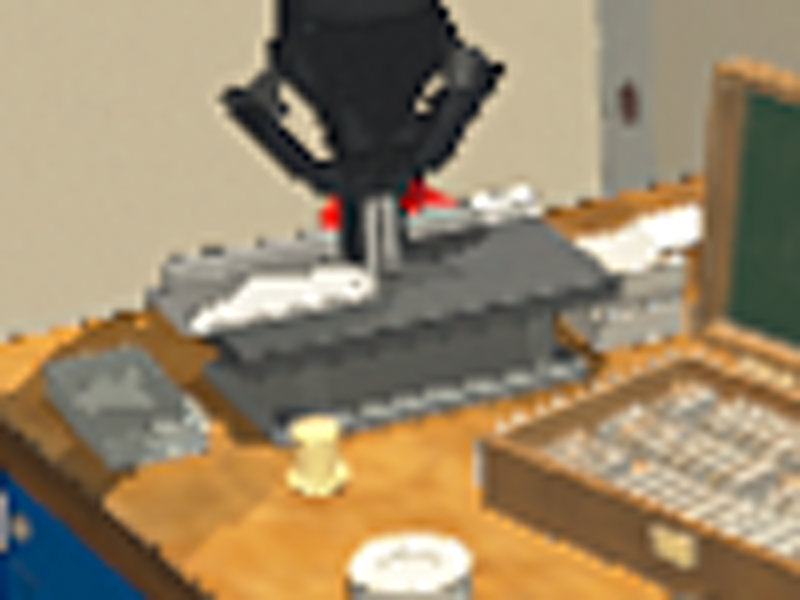

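Request:
servo_tool([
  {"dx": -0.25, "dy": 0.02, "dz": 0.07, "ax": 0, "ay": 0, "az": 0, "claw": 1},
  {"dx": -0.5, "dy": 0.04, "dz": 0.07, "ax": 0, "ay": 0, "az": 0, "claw": 1},
  {"dx": -0.75, "dy": 0.06, "dz": 0.07, "ax": 0, "ay": 0, "az": 0, "claw": 1},
  {"dx": -1.0, "dy": 0.08, "dz": 0.07, "ax": 0, "ay": 0, "az": 0, "claw": 1},
  {"dx": -1.25, "dy": 0.1, "dz": 0.07, "ax": 0, "ay": 0, "az": 0, "claw": 1},
  {"dx": -1.45, "dy": 0.12, "dz": 0.07, "ax": 0, "ay": 0, "az": 0, "claw": 1},
  {"dx": -1.55, "dy": 0.12, "dz": 0.07, "ax": 0, "ay": 0, "az": 0, "claw": 1},
  {"dx": -1.55, "dy": 0.12, "dz": 0.07, "ax": 0, "ay": 0, "az": 0, "claw": 1},
])

```text
clock: 13.87
eef_pos: [482.6, 313.2, 52.1]
tool_rot: [-1.571, 0.0, -1.652]
force: [-0.2, -0.3, -0.1]
width: -0.1
```

```bash
python3 look.py 13
```

```text
13.9667 [482.6 313.1  51.9] tcp ledge [-21.2   5.9] [-0.4 -0.1  0.4]
```

Request:
servo_tool([
  {"dx": 1.5, "dy": 0, "dz": 0.3, "ax": 0, "ay": 0, "az": 0, "claw": 1},
  {"dx": 2.5, "dy": 0, "dz": 4, "ax": 0, "ay": 0, "az": 0, "claw": 1},
  {"dx": 2.5, "dy": -2, "dz": 7.5, "ax": 0, "ay": 0, "az": 0, "claw": 1},
  {"dx": 1.5, "dy": -5, "dz": 10, "ax": 0, "ay": 0, "az": 0, "claw": 1},
  {"dx": 0, "dy": -9, "dz": 10, "ax": 0, "ay": 0, "az": 0, "claw": 1},
  {"dx": -1.5, "dy": -12.5, "dz": 10, "ax": 0, "ay": 0, "az": 0, "claw": 1},
  {"dx": -2.5, "dy": -16.3, "dz": 10, "ax": 0, "ay": 0, "az": 0, "claw": 1},
  {"dx": -3.5, "dy": -20.2, "dz": 10, "ax": 0, "ay": 0, "az": 0, "claw": 1},
])

```text
clock: 14.63
eef_pos: [446.6, 109.8, 152.2]
tool_rot: [-1.571, -0.0, -1.651]
force: [1.2, 0.1, -0.2]
width: 0.1
```

Request:
servo_tool([
  {"dx": 0, "dy": -4, "dz": 0, "ax": 0, "ay": 0, "az": 0, "claw": 1},
  {"dx": 0, "dy": -8, "dz": 0, "ax": 0, "ay": 0, "az": 0, "claw": 1},
  {"dx": 0, "dy": -8, "dz": 0, "ax": 0, "ay": 0, "az": 0, "claw": 1},
  {"dx": 0, "dy": -8, "dz": 0, "ax": 0, "ay": 0, "az": 0, "claw": 1},
])

```text
clock: 14.97
eef_pos: [447.4, 28.0, 151.9]
tool_rot: [-1.572, -0.001, -1.658]
force: [0.1, 0.1, 0.6]
width: 0.1
```

```bash
python3 look.py 14
```

```text
[150.3 237.1] [49.6 91.4] ledge [-74.7   6.3] relyaw 0.012
[141.3 219.7] [ 9.2 64.2] ledge [-35.   42.8] relyaw -0.001
[147.6 195.4] [ 9.1 62. ] ledge [35.8 42.8] relyaw 0.003
15.0667 [448.   31.8 152.1] tcp ledge [ -33.3 -277.2] [ 0.1  0.5 -0.2]
```

View pics/t14.png

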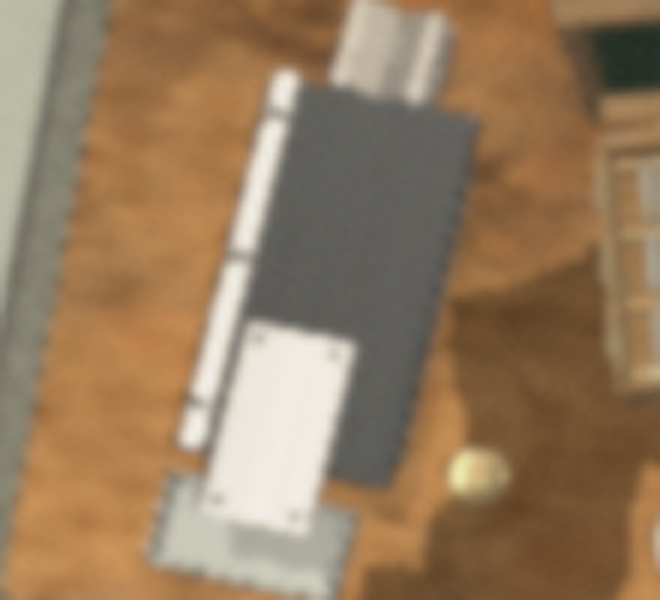

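Request:
servo_tool([
  {"dx": 0, "dy": 4, "dz": 0, "ax": 0, "ay": 0, "az": 0, "claw": 1},
  {"dx": 0, "dy": 8, "dz": 0, "ax": 0, "ay": 0, "az": 0, "claw": 1},
  {"dx": -0.5, "dy": 12, "dz": 0, "ax": 0, "ay": 0, "az": 0, "claw": 1},
  {"dx": -1.5, "dy": 16, "dz": 0, "ax": 0, "ay": 0, "az": 0, "claw": 1},
  {"dx": -2.5, "dy": 19.5, "dz": 0, "ax": 0, "ay": 0, "az": 0, "claw": 1},
  {"dx": -2.5, "dy": 21.0, "dz": -2, "ax": 0, "ay": 0, "az": 0, "claw": 1},
  {"dx": -2.5, "dy": 21.0, "dz": -5, "ax": 0, "ay": 0, "az": 0, "claw": 1},
  {"dx": -2.5, "dy": 21.0, "dz": -7, "ax": 0, "ay": 0, "az": 0, "claw": 1},
])

```text
clock: 15.73
eef_pos: [421.1, 245.3, 80.7]
tool_rot: [-1.571, 0.002, -1.644]
force: [0.5, -1.1, -0.9]
width: 0.1
```

Request:
servo_tool([
  {"dx": 0, "dy": 0, "dz": 0, "ax": 0, "ay": 0, "az": 0, "claw": 1},
  {"dx": 0, "dy": 0, "dz": 0, "ax": 0, "ay": 0, "az": 0, "claw": 1},
  {"dx": 0, "dy": 0, "dz": 0, "ax": 0, "ay": 0, "az": 0, "claw": 1},
])

```text
clock: 15.98
eef_pos: [422.9, 242.5, 82.8]
tool_rot: [-1.57, 0.001, -1.65]
force: [-0.4, -0.7, 0.1]
width: -0.0
```

```bash
python3 look.py 15
```

```text
16.0833 [423.6 241.9  83.3] tcp ledge [-74.4 -69.7] [ 0.4 -0.1  0.1]
```

Request:
servo_tool([
  {"dx": 0, "dy": 0, "dz": -1.5, "ax": 0, "ay": 0, "az": 0, "claw": 1},
  {"dx": 0, "dy": 0, "dz": -3, "ax": 0, "ay": 0, "az": 0, "claw": 1},
  {"dx": 0, "dy": 0, "dz": -3.05, "ax": 0, "ay": 0, "az": 0, "claw": 1},
  {"dx": 0.1, "dy": 1, "dz": -3.05, "ax": 0, "ay": 0, "az": 0, "claw": 1},
  {"dx": 0.2, "dy": 2, "dz": -3.05, "ax": 0, "ay": 0, "az": 0, "claw": 1},
  {"dx": 0.2, "dy": 3, "dz": -3.05, "ax": 0, "ay": 0, "az": 0, "claw": 1},
  {"dx": 0.2, "dy": 3.4, "dz": -3.05, "ax": 0, "ay": 0, "az": 0, "claw": 1},
  {"dx": 0.2, "dy": 3.4, "dz": -3.05, "ax": 0, "ay": 0, "az": 0, "claw": 1},
])

```text
clock: 16.75
eef_pos: [425.1, 277.7, 52.2]
tool_rot: [-1.57, 0.003, -1.649]
force: [0.7, -0.3, 0.3]
width: 0.4
```

Request:
servo_tool([
  {"dx": 0, "dy": 0, "dz": 0, "ax": 0, "ay": 0, "az": 0, "claw": 1},
])

```text
clock: 16.83
eef_pos: [424.8, 275.6, 51.8]
tool_rot: [-1.57, 0.0, -1.651]
force: [0.2, -0.4, -0.1]
width: 0.0
```

```bash
python3 look.py 16
```

```text
[148.3 192.7] [ 7.9 46. ] ledge [43.2 42.7] relyaw 0.003
16.9333 [424.8 274.6  51.6] tcp ledge [-75.8 -37.1] [ 0.7 -0.6 -0.9]
```

View pics/s16.png

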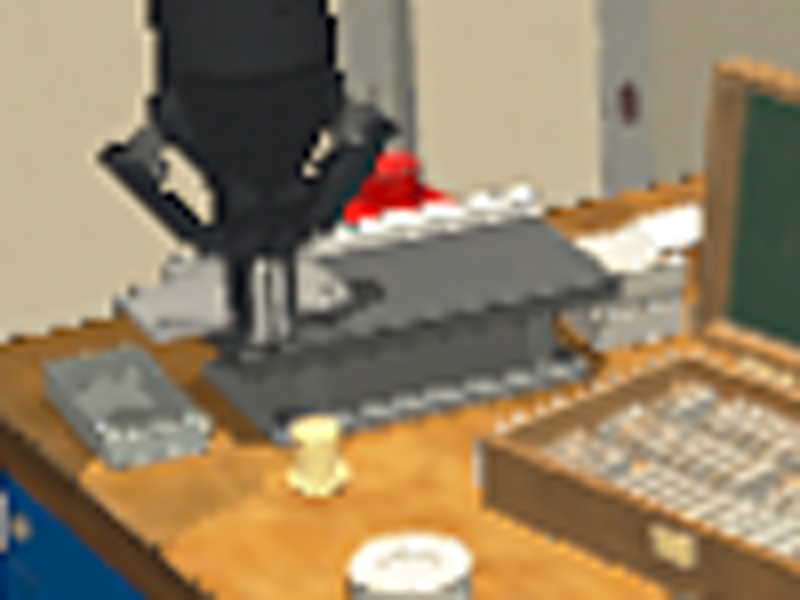

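Request:
servo_tool([
  {"dx": 0, "dy": 0.2, "dz": 0.08, "ax": 0, "ay": 0, "az": 0, "claw": 1},
  {"dx": 0, "dy": 0.4, "dz": 0.08, "ax": 0, "ay": 0, "az": 0, "claw": 1},
  {"dx": 0, "dy": 0.55, "dz": 0.08, "ax": 0, "ay": 0, "az": 0, "claw": 1},
  {"dx": 0.1, "dy": 0.7, "dz": 0.08, "ax": 0, "ay": 0, "az": 0, "claw": 1},
  {"dx": 0.1, "dy": 0.85, "dz": 0.08, "ax": 0, "ay": 0, "az": 0, "claw": 1},
  {"dx": 0.1, "dy": 1.0, "dz": 0.08, "ax": 0, "ay": 0, "az": 0, "claw": 1},
  {"dx": 0.1, "dy": 1.0, "dz": 0.08, "ax": 0, "ay": 0, "az": 0, "claw": 1},
  {"dx": 0.1, "dy": 1.0, "dz": 0.08, "ax": 0, "ay": 0, "az": 0, "claw": 1},
])

```text
clock: 17.6
eef_pos: [425.8, 284.9, 52.2]
tool_rot: [-1.571, -0.0, -1.652]
force: [-1.3, -0.5, 1.5]
width: -0.4
```

Request:
servo_tool([
  {"dx": 0, "dy": 0.1, "dz": 0, "ax": 0, "ay": 0, "az": 0, "claw": 1},
  {"dx": 0, "dy": 0.1, "dz": 0, "ax": 0, "ay": 0, "az": 0, "claw": 1},
])

```text
clock: 17.77
eef_pos: [425.8, 286.0, 52.3]
tool_rot: [-1.571, -0.0, -1.652]
force: [0.4, -1.2, 0.6]
width: -0.1
```

```bash
python3 look.py 17
```

```text
[148.1 193.8] [ 7.9 51.4] ledge [40.4 42.8] relyaw 0.005
17.8667 [425.8 286.   52.3] tcp ledge [-75.7 -25.6] [-0.  -1.2 -0.6]
```

Now 1 mm at a time, until the force shows it seated.

Request:
servo_tool([
  {"dx": 0, "dy": 0.05, "dz": 0, "ax": 0, "ay": 0, "az": 0, "claw": 1},
  {"dx": 0, "dy": 0.1, "dz": 0, "ax": 0, "ay": 0, "az": 0, "claw": 1},
  {"dx": 0, "dy": 0.1, "dz": 0, "ax": 0, "ay": 0, "az": 0, "claw": 1},
])

```text
clock: 18.12
eef_pos: [425.9, 287.3, 52.3]
tool_rot: [-1.571, 0.0, -1.652]
force: [-0.7, -0.3, -0.2]
width: -0.2
```

Request:
servo_tool([
  {"dx": 0, "dy": 0.05, "dz": 0, "ax": 0, "ay": 0, "az": 0, "claw": 1},
  {"dx": 0, "dy": 0.1, "dz": 0, "ax": 0, "ay": 0, "az": 0, "claw": 1},
  {"dx": 0, "dy": 0.1, "dz": 0, "ax": 0, "ay": 0, "az": 0, "claw": 1},
])

```text
clock: 18.37
eef_pos: [425.9, 288.2, 52.3]
tool_rot: [-1.571, 0.0, -1.652]
force: [-0.4, -0.9, 0.3]
width: -0.1
```

Request:
servo_tool([
  {"dx": 0, "dy": 0.05, "dz": 0, "ax": 0, "ay": 0, "az": 0, "claw": 1},
  {"dx": 0, "dy": 0.1, "dz": 0, "ax": 0, "ay": 0, "az": 0, "claw": 1},
  {"dx": 0, "dy": 0.1, "dz": 0, "ax": 0, "ay": 0, "az": 0, "claw": 1},
])

```text
clock: 18.62
eef_pos: [425.9, 288.4, 52.2]
tool_rot: [-1.571, -0.001, -1.652]
force: [0.9, -2.7, 0.6]
width: -0.1
```

```bash
python3 look.py 18
```

```text
[148.  193.9] [ 8.  52.2] ledge [40.1 42.8] relyaw 0.005
18.7167 [425.9 288.5  52.3] tcp ledge [-75.8 -23.2] [ 0.1 -2.7  0.3]
```

View pics/s18.png

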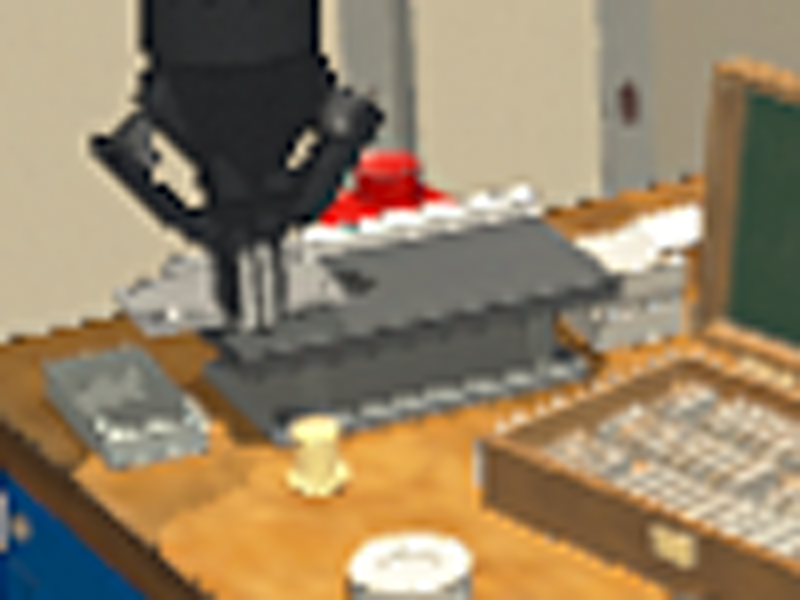

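Request:
servo_tool([
  {"dx": 0, "dy": 0.05, "dz": 0, "ax": 0, "ay": 0, "az": 0, "claw": 1},
  {"dx": 0, "dy": 0.1, "dz": 0, "ax": 0, "ay": 0, "az": 0, "claw": 1},
  {"dx": 0, "dy": 0.1, "dz": 0, "ax": 0, "ay": 0, "az": 0, "claw": 1},
])

```text
clock: 18.97
eef_pos: [425.9, 288.7, 52.2]
tool_rot: [-1.571, -0.002, -1.653]
force: [-0.2, -4.5, 2.0]
width: -0.1
```

Request:
servo_tool([
  {"dx": 0, "dy": -2, "dz": 0, "ax": 0, "ay": 0, "az": 0, "claw": 1},
  {"dx": 0, "dy": -5, "dz": 2, "ax": 0, "ay": 0, "az": 0, "claw": 1},
  {"dx": 0, "dy": -8, "dz": 5, "ax": 0, "ay": 0, "az": 0, "claw": 1},
  {"dx": 0, "dy": -12, "dz": 6, "ax": 0, "ay": 0, "az": 0, "claw": 1},
  {"dx": 0.5, "dy": -16, "dz": 7, "ax": 0, "ay": 0, "az": 0, "claw": 1},
  {"dx": 1, "dy": -20, "dz": 8, "ax": 0, "ay": 0, "az": 0, "claw": 1},
  {"dx": 1.5, "dy": -24, "dz": 8, "ax": 0, "ay": 0, "az": 0, "claw": 1},
  {"dx": 1.5, "dy": -27, "dz": 8, "ax": 0, "ay": 0, "az": 0, "claw": 1},
])

```text
clock: 19.63
eef_pos: [443.1, 17.8, 133.3]
tool_rot: [-1.566, 0.001, -1.654]
force: [0.9, -0.2, -0.6]
width: 0.2
```

```bash
python3 look.py 19
```

```text
[145.8 230.6] [ 61.9 116.7] ledge [-61.1  16.4] relyaw 0.003
[147.6 195.4] [ 9.1 61.9] ledge [35.9 42.8] relyaw 0.003
19.7333 [441.4  14.9 132.4] tcp ledge [ -38.5 -294.6] [-0.6  0.3 -0.4]
```

View pics/t19.png

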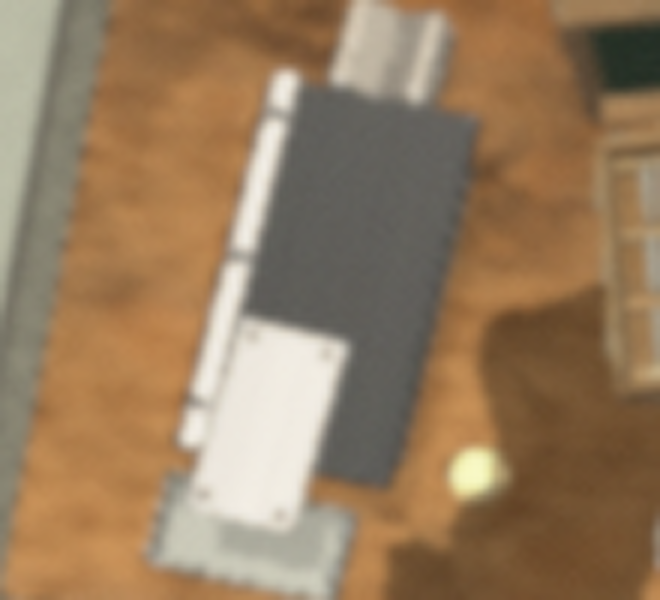

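View pics/s19.png

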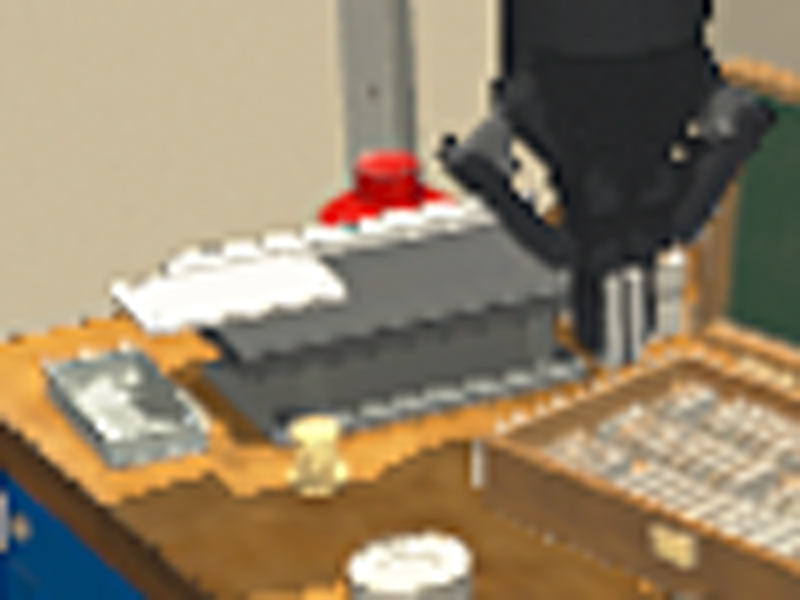

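```bash
cat > edges.py <<'E'
from h import *
L=(503.3,305.5,-0.080)
im=cam('top');g=cv2.cvtColor(im['color'],cv2.COLOR_RGB2GRAY).astype(np.float32)
def prof(pts,z):
    uv=np.array([proj(im,[*toworld(p,L),z]) for p in pts],np.float32)
    return cv2.remap(g,uv[:,:1],uv[:,1:],cv2.INTER_LINEAR)[:,0]
def edge(p0,p1,z):
    t=np.linspace(0,1,200); pts=np.array(p0)+t[:,None]*(np.array(p1)-np.array(p0)); v=prof(pts,z)
    i=np.argmax(np.abs(np.gradient(cv2.GaussianBlur(v[:,None],(1,21),0)[:,0]))); return pts[i]
print('far end x',[round(edge((-10,y),(-50,y),56)[0],1) for y in (-4,3,11,19,26)])
print('near end x',[round(edge((-135,y),(-105,y),56)[0],1) for y in (-6,3,11,19)])
print('side y',[round(edge((x,-35),(x,0),56)[1],1) for x in (-110,-85,-75,-65,-55,-45,-37)])
print('ledge near end x (z50)',[round(edge((-105,y),(-70,y),50)[0],1) for y in (-45,-38,-30,-23)])
print('ledge far end x',[round(edge((70,y),(110,y),50)[0],1) for y in (-40,-30,-20)])
print('ledge -y edge',[round(edge((x,-65),(x,-40),50)[1],1) for x in (-70,-40,0,40,70)])
print('rail inner y (z60)',[round(edge((x,20),(x,42),60)[1],1) for x in (-20,0,20,40,60,80)])
for x in (-110,-80,-60,-45): print('across',x,[int(v) for v in prof([(x,y) for y in range(24,52,2)],58)])
E
python3 edges.py
```

```text
far end x [np.float64(-27.5), np.float64(-27.1), np.float64(-27.5), np.float64(-26.7), np.float64(-25.7)]
near end x [np.float64(-119.8), np.float64(-118.6), np.float64(-118.1), np.float64(-116.9)]
side y [np.float64(-13.7), np.float64(-13.5), np.float64(-14.4), np.float64(-14.2), np.float64(-15.3), np.float64(-15.3), np.float64(-15.8)]
ledge near end x (z50) [np.float64(-91.5), np.float64(-93.0), np.float64(-92.0), np.float64(-90.8)]
ledge far end x [np.float64(91.3), np.float64(89.5), np.float64(90.7)]
ledge -y edge [np.float64(-53.6), np.float64(-52.9), np.float64(-52.9), np.float64(-52.6), np.float64(-46.4)]
rail inner y (z60) [np.float64(36.4), np.float64(35.3), np.float64(35.8), np.float64(35.3), np.float64(36.0), np.float64(35.6)]
across -110 [228, 222, 209, 197, 192, 196, 191, 179, 166, 156, 148, 142, 141, 140]
across -80 [232, 231, 231, 229, 225, 219, 218, 223, 232, 234, 227, 210, 177, 154]
across -60 [233, 232, 231, 228, 222, 214, 210, 218, 228, 234, 229, 212, 184, 157]
across -45 [232, 232, 230, 226, 218, 203, 202, 212, 227, 232, 227, 210, 174, 146]
```

Request:
servo_tool([
  {"dx": 0, "dy": 4, "dz": 0, "ax": 0, "ay": 0, "az": 0, "claw": 1},
  {"dx": 0, "dy": 8, "dz": 0, "ax": 0, "ay": 0, "az": 0, "claw": 1},
  {"dx": 0.5, "dy": 12, "dz": 0, "ax": 0, "ay": 0, "az": 0, "claw": 1},
  {"dx": 1, "dy": 16, "dz": 0, "ax": 0, "ay": 0, "az": 0, "claw": 1},
  {"dx": 1.6, "dy": 20, "dz": -1, "ax": 0, "ay": 0, "az": 0, "claw": 1},
  {"dx": 1.6, "dy": 23.4, "dz": -3, "ax": 0, "ay": 0, "az": 0, "claw": 1},
  {"dx": 1.6, "dy": 23.4, "dz": -6, "ax": 0, "ay": 0, "az": 0, "claw": 1},
  {"dx": 1.6, "dy": 23.4, "dz": -6.5, "ax": 0, "ay": 0, "az": 0, "claw": 1},
])

```text
clock: 20.45
eef_pos: [453.7, 259.2, 64.3]
tool_rot: [-1.575, 0.002, -1.644]
force: [-0.0, -0.9, -0.2]
width: 0.3
```

Request:
servo_tool([
  {"dx": 0, "dy": 0, "dz": 0, "ax": 0, "ay": 0, "az": 0, "claw": 1},
  {"dx": 0, "dy": 0, "dz": 0, "ax": 0, "ay": 0, "az": 0, "claw": 1},
  {"dx": 0, "dy": 0, "dz": 0, "ax": 0, "ay": 0, "az": 0, "claw": 1},
  {"dx": 0, "dy": 0, "dz": 0, "ax": 0, "ay": 0, "az": 0, "claw": 1},
])

```text
clock: 20.78
eef_pos: [457.9, 254.1, 68.7]
tool_rot: [-1.569, 0.002, -1.653]
force: [0.1, 0.1, 0.1]
width: 0.2
```

```bash
python3 look.py 20
```

```text
20.8833 [457.8 253.8  68.5] tcp ledge [-41.2 -55.1] [-0.6 -0.5 -0.9]
```

Request:
servo_tool([
  {"dx": 0, "dy": 0, "dz": -1, "ax": 0, "ay": 0, "az": 0, "claw": 1},
  {"dx": 0, "dy": 0, "dz": -1.6, "ax": 0, "ay": 0, "az": 0, "claw": 1},
  {"dx": 0, "dy": 0.4, "dz": -1.6, "ax": 0, "ay": 0, "az": 0, "claw": 1},
  {"dx": 0.1, "dy": 1.2, "dz": -1.6, "ax": 0, "ay": 0, "az": 0, "claw": 1},
  {"dx": 0.1, "dy": 1.8, "dz": -1.6, "ax": 0, "ay": 0, "az": 0, "claw": 1},
  {"dx": 0.1, "dy": 2.3, "dz": -1.6, "ax": 0, "ay": 0, "az": 0, "claw": 1},
  {"dx": 0.1, "dy": 2.5, "dz": -1.6, "ax": 0, "ay": 0, "az": 0, "claw": 1},
  {"dx": 0.1, "dy": 2.5, "dz": -1.6, "ax": 0, "ay": 0, "az": 0, "claw": 1},
])

```text
clock: 21.55
eef_pos: [457.7, 280.5, 51.4]
tool_rot: [-1.571, 0.001, -1.65]
force: [-0.2, 0.4, 0.2]
width: 0.0
```

Request:
servo_tool([
  {"dx": 0, "dy": 0.1, "dz": 0, "ax": 0, "ay": 0, "az": 0, "claw": 1},
  {"dx": 0, "dy": 0.2, "dz": 0, "ax": 0, "ay": 0, "az": 0, "claw": 1},
  {"dx": 0, "dy": 0.3, "dz": 0, "ax": 0, "ay": 0, "az": 0, "claw": 1},
  {"dx": 0, "dy": 0.3, "dz": 0, "ax": 0, "ay": 0, "az": 0, "claw": 1},
])

```text
clock: 21.88
eef_pos: [458.0, 282.2, 51.3]
tool_rot: [-1.571, 0.0, -1.652]
force: [-0.4, -0.0, -1.1]
width: -0.1
```

```bash
python3 look.py 21
```

```text
21.9833 [458.  281.9  51.3] tcp ledge [-43.3 -27.1] [-0.3 -0.9  0.1]
```

Request:
servo_tool([
  {"dx": 0, "dy": 0.1, "dz": 0.1, "ax": 0, "ay": 0, "az": 0, "claw": 1},
  {"dx": 0, "dy": 0.2, "dz": 0.1, "ax": 0, "ay": 0, "az": 0, "claw": 1},
  {"dx": 0, "dy": 0.3, "dz": 0.1, "ax": 0, "ay": 0, "az": 0, "claw": 1},
  {"dx": 0, "dy": 0.3, "dz": 0.1, "ax": 0, "ay": 0, "az": 0, "claw": 1},
])

```text
clock: 22.32
eef_pos: [458.1, 284.9, 52.4]
tool_rot: [-1.571, -0.0, -1.652]
force: [0.2, -0.9, 1.2]
width: 0.1
```

Request:
servo_tool([
  {"dx": 0, "dy": 0.05, "dz": 0, "ax": 0, "ay": 0, "az": 0, "claw": 1},
  {"dx": 0, "dy": 0.1, "dz": 0, "ax": 0, "ay": 0, "az": 0, "claw": 1},
  {"dx": 0, "dy": 0.1, "dz": 0, "ax": 0, "ay": 0, "az": 0, "claw": 1},
])

```text
clock: 22.57
eef_pos: [458.2, 285.8, 52.3]
tool_rot: [-1.57, -0.0, -1.652]
force: [1.5, -1.0, 0.5]
width: -0.1
```

Request:
servo_tool([
  {"dx": 0, "dy": 0.05, "dz": 0, "ax": 0, "ay": 0, "az": 0, "claw": 1},
  {"dx": 0, "dy": 0.1, "dz": 0, "ax": 0, "ay": 0, "az": 0, "claw": 1},
  {"dx": 0, "dy": 0.1, "dz": 0, "ax": 0, "ay": 0, "az": 0, "claw": 1},
])

```text
clock: 22.82
eef_pos: [458.2, 286.5, 52.3]
tool_rot: [-1.571, -0.001, -1.652]
force: [1.4, -2.3, 0.6]
width: 0.1
```

Request:
servo_tool([
  {"dx": 0, "dy": 0.05, "dz": 0, "ax": 0, "ay": 0, "az": 0, "claw": 1},
  {"dx": 0, "dy": 0.1, "dz": 0, "ax": 0, "ay": 0, "az": 0, "claw": 1},
  {"dx": 0, "dy": 0.1, "dz": 0, "ax": 0, "ay": 0, "az": 0, "claw": 1},
])

```text
clock: 23.07
eef_pos: [458.1, 286.6, 52.2]
tool_rot: [-1.571, -0.002, -1.653]
force: [1.7, -4.8, 2.1]
width: -0.1
```

Request:
servo_tool([
  {"dx": 0, "dy": -2, "dz": 0, "ax": 0, "ay": 0, "az": 0, "claw": 1},
  {"dx": 0, "dy": -5, "dz": 2, "ax": 0, "ay": 0, "az": 0, "claw": 1},
  {"dx": 0, "dy": -8, "dz": 5, "ax": 0, "ay": 0, "az": 0, "claw": 1},
  {"dx": 0, "dy": -12, "dz": 6, "ax": 0, "ay": 0, "az": 0, "claw": 1},
  {"dx": -0.5, "dy": -16, "dz": 7, "ax": 0, "ay": 0, "az": 0, "claw": 1},
  {"dx": -1, "dy": -20, "dz": 8, "ax": 0, "ay": 0, "az": 0, "claw": 1},
  {"dx": -1.5, "dy": -24, "dz": 8, "ax": 0, "ay": 0, "az": 0, "claw": 1},
  {"dx": -1.5, "dy": -27, "dz": 8, "ax": 0, "ay": 0, "az": 0, "claw": 1},
])

```text
clock: 23.73
eef_pos: [441.7, 15.9, 132.9]
tool_rot: [-1.571, -0.0, -1.653]
force: [-0.3, -1.1, -0.1]
width: 0.1
```

```bash
python3 look.py 22; python3 edges.py
```

```text
[146.1 232.2] [ 59.9 118.2] ledge [-61.8  17.4] relyaw 0.003
[147.6 195.4] [ 9.1 62. ] ledge [35.8 42.8] relyaw 0.001
23.8333 [442.2  13.1 132.3] tcp ledge [ -37.6 -296.4] [-0.4  0.5  0.4]
far end x [np.float64(-27.5), np.float64(-28.5), np.float64(-27.7), np.float64(-28.1), np.float64(-27.9)]
near end x [np.float64(-119.9), np.float64(-119.5), np.float64(-118.3), np.float64(-117.7)]
side y [np.float64(-13.9), np.float64(-13.5), np.float64(-14.1), np.float64(-14.1), np.float64(-14.2), np.float64(-14.6), np.float64(-15.1)]
ledge near end x (z50) [np.float64(-89.3), np.float64(-91.1), np.float64(-92.3), np.float64(-90.9)]
ledge far end x [np.float64(89.3), np.float64(90.5), np.float64(90.7)]
ledge -y edge [np.float64(-53.6), np.float64(-54.1), np.float64(-51.9), np.float64(-52.6), np.float64(-45.4)]
rail inner y (z60) [np.float64(36.4), np.float64(35.4), np.float64(35.8), np.float64(35.8), np.float64(36.1), np.float64(35.6)]
across -110 [227, 221, 212, 205, 205, 201, 187, 168, 158, 153, 148, 142, 141, 140]
across -80 [232, 232, 231, 229, 226, 220, 221, 225, 233, 234, 228, 212, 178, 154]
across -60 [232, 232, 232, 230, 227, 223, 220, 225, 231, 234, 228, 211, 185, 157]
across -45 [232, 232, 232, 230, 228, 222, 220, 222, 231, 233, 227, 209, 174, 147]
```

View pics/t22.png

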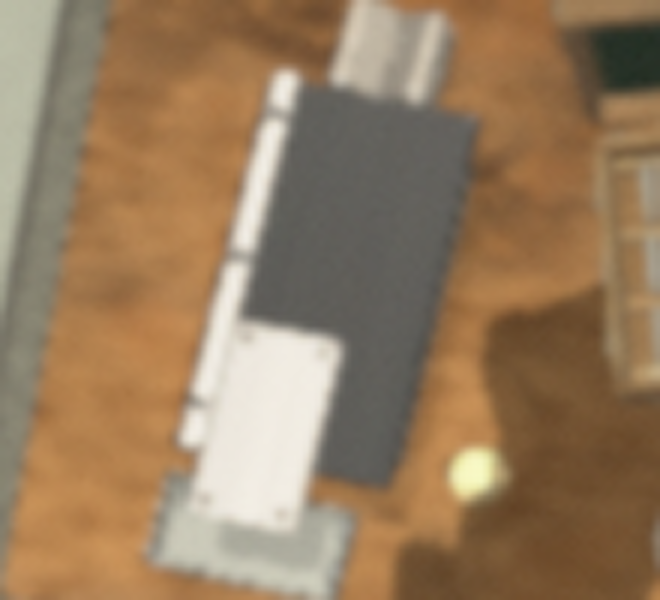

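Request:
servo_tool([
  {"dx": 0.5, "dy": 4, "dz": 1, "ax": 0, "ay": 0, "az": 0, "claw": 1},
  {"dx": 1, "dy": 8, "dz": 2, "ax": 0, "ay": 0, "az": 0, "claw": 1},
  {"dx": 1.8, "dy": 12, "dz": 2, "ax": 0, "ay": 0, "az": 0, "claw": 1},
  {"dx": 2.8, "dy": 16, "dz": 2, "ax": 0, "ay": 0, "az": 0, "claw": 1},
  {"dx": 4.2, "dy": 19.5, "dz": 2, "ax": 0, "ay": 0, "az": 0, "claw": 1},
  {"dx": 5.8, "dy": 23, "dz": 2, "ax": 0, "ay": 0, "az": 0, "claw": 1},
  {"dx": 7.2, "dy": 26.5, "dz": 2, "ax": 0, "ay": 0, "az": 0, "claw": 1},
  {"dx": 8, "dy": 29.5, "dz": 2, "ax": 0, "ay": 0, "az": 0, "claw": 1},
])

```text
clock: 24.55
eef_pos: [522.7, 319.4, 152.5]
tool_rot: [-1.57, 0.004, -1.648]
force: [0.8, -0.1, -0.2]
width: 0.4
```

Request:
servo_tool([
  {"dx": 0, "dy": 0, "dz": -1, "ax": 0, "ay": 0, "az": 0, "claw": 1},
  {"dx": 0, "dy": 0, "dz": -4, "ax": 0, "ay": 0, "az": 0, "claw": 1},
  {"dx": 0, "dy": 0, "dz": -7, "ax": 0, "ay": 0, "az": 0, "claw": 1},
  {"dx": 0, "dy": 0, "dz": -8, "ax": 0, "ay": 0, "az": 0, "claw": 1},
  {"dx": 0, "dy": 0, "dz": -8, "ax": 0, "ay": 0, "az": 0, "claw": 1},
  {"dx": 0, "dy": 0, "dz": -8, "ax": 0, "ay": 0, "az": 0, "claw": 1},
  {"dx": 0, "dy": 0, "dz": -8, "ax": 0, "ay": 0, "az": 0, "claw": 1},
])

```text
clock: 25.13
eef_pos: [523.5, 314.6, 73.8]
tool_rot: [-1.569, 0.002, -1.651]
force: [0.0, 0.5, -0.1]
width: 0.1
```

```bash
python3 look.py 23
```

```text
25.2333 [523.9 314.1  74.1] tcp ledge [19.8 10.2] [ 0.3 -0.2  0. ]
```

Request:
servo_tool([
  {"dx": 0, "dy": 0.1, "dz": -1.2, "ax": 0, "ay": 0, "az": 0, "claw": 1},
  {"dx": 0, "dy": 0.1, "dz": -2.05, "ax": 0, "ay": 0, "az": 0, "claw": 1},
  {"dx": -0.6, "dy": 0.15, "dz": -2.05, "ax": 0, "ay": 0, "az": 0, "claw": 1},
  {"dx": -1.4, "dy": 0.2, "dz": -2.05, "ax": 0, "ay": 0, "az": 0, "claw": 1},
  {"dx": -2.2, "dy": 0.27, "dz": -2.05, "ax": 0, "ay": 0, "az": 0, "claw": 1},
  {"dx": -3.0, "dy": 0.33, "dz": -2.05, "ax": 0, "ay": 0, "az": 0, "claw": 1},
  {"dx": -3.4, "dy": 0.36, "dz": -2.05, "ax": 0, "ay": 0, "az": 0, "claw": 1},
  {"dx": -3.4, "dy": 0.36, "dz": -2.05, "ax": 0, "ay": 0, "az": 0, "claw": 1},
])

```text
clock: 25.9
eef_pos: [487.2, 317.2, 52.0]
tool_rot: [-1.572, -0.0, -1.65]
force: [-0.3, 0.2, -0.3]
width: -0.2
```

Request:
servo_tool([
  {"dx": 0, "dy": 0, "dz": 0, "ax": 0, "ay": 0, "az": 0, "claw": 1},
  {"dx": 0, "dy": 0, "dz": 0, "ax": 0, "ay": 0, "az": 0, "claw": 1},
  {"dx": 0, "dy": 0, "dz": 0, "ax": 0, "ay": 0, "az": 0, "claw": 1},
])

```text
clock: 26.15
eef_pos: [489.5, 316.6, 51.9]
tool_rot: [-1.57, 0.0, -1.652]
force: [-0.6, 0.3, 0.1]
width: 0.2
```

```bash
python3 look.py 24
```

```text
26.25 [489.4 316.5  51.8] tcp ledge [-14.8   9.9] [ 0.3  0.1 -0.7]
```

Now to TCP x = -24 (9.2 mm), in small steps.

Request:
servo_tool([
  {"dx": -0.2, "dy": 0.02, "dz": 0.05, "ax": 0, "ay": 0, "az": 0, "claw": 1},
  {"dx": -0.4, "dy": 0.03, "dz": 0.05, "ax": 0, "ay": 0, "az": 0, "claw": 1},
  {"dx": -0.55, "dy": 0.04, "dz": 0.05, "ax": 0, "ay": 0, "az": 0, "claw": 1},
  {"dx": -0.7, "dy": 0.06, "dz": 0.05, "ax": 0, "ay": 0, "az": 0, "claw": 1},
  {"dx": -0.82, "dy": 0.07, "dz": 0.05, "ax": 0, "ay": 0, "az": 0, "claw": 1},
  {"dx": -0.92, "dy": 0.07, "dz": 0.05, "ax": 0, "ay": 0, "az": 0, "claw": 1},
  {"dx": -0.92, "dy": 0.07, "dz": 0.05, "ax": 0, "ay": 0, "az": 0, "claw": 1},
  {"dx": -0.92, "dy": 0.07, "dz": 0.05, "ax": 0, "ay": 0, "az": 0, "claw": 1},
])

```text
clock: 26.92
eef_pos: [479.6, 317.4, 52.3]
tool_rot: [-1.571, 0.0, -1.652]
force: [-0.1, -0.2, 1.0]
width: 0.2
```

```bash
python3 look.py 25
```

```text
27.0167 [479.6 317.4  52.3] tcp ledge [-24.6  10. ] [-0.5  0.6  0.6]
```

Request:
servo_tool([
  {"dx": 1.5, "dy": 0, "dz": 0.3, "ax": 0, "ay": 0, "az": 0, "claw": 1},
  {"dx": 2.5, "dy": 0, "dz": 4, "ax": 0, "ay": 0, "az": 0, "claw": 1},
  {"dx": 2.5, "dy": -2, "dz": 7.5, "ax": 0, "ay": 0, "az": 0, "claw": 1},
  {"dx": 1.5, "dy": -5, "dz": 10, "ax": 0, "ay": 0, "az": 0, "claw": 1},
  {"dx": 0, "dy": -9, "dz": 10, "ax": 0, "ay": 0, "az": 0, "claw": 1},
  {"dx": -1.5, "dy": -12.5, "dz": 10, "ax": 0, "ay": 0, "az": 0, "claw": 1},
  {"dx": -2.5, "dy": -16.3, "dz": 10, "ax": 0, "ay": 0, "az": 0, "claw": 1},
  {"dx": -3.5, "dy": -20.2, "dz": 10, "ax": 0, "ay": 0, "az": 0, "claw": 1},
])

```text
clock: 27.68
eef_pos: [443.7, 114.1, 152.7]
tool_rot: [-1.57, 0.0, -1.651]
force: [1.3, -1.3, -0.4]
width: 0.3
```

Request:
servo_tool([
  {"dx": 0, "dy": -4, "dz": 0, "ax": 0, "ay": 0, "az": 0, "claw": 1},
  {"dx": 0, "dy": -8, "dz": 0, "ax": 0, "ay": 0, "az": 0, "claw": 1},
  {"dx": 0, "dy": -9.5, "dz": 0, "ax": 0, "ay": 0, "az": 0, "claw": 1},
  {"dx": 0, "dy": -9.5, "dz": 0, "ax": 0, "ay": 0, "az": 0, "claw": 1},
])

```text
clock: 28.02
eef_pos: [444.0, 15.3, 152.1]
tool_rot: [-1.572, -0.003, -1.66]
force: [0.4, 1.0, 0.2]
width: -0.2
```

```bash
python3 look.py 26; python3 edges.py
```

```text
[145.8 232.6] [ 60.  120.4] ledge [-63.1  17.3] relyaw 0.002
[147.6 195.3] [ 9.2 62. ] ledge [35.9 42.7] relyaw 0.003
28.1167 [444.9  20.4 152.5] tcp ledge [ -35.4 -288.9] [0.6 0.7 0.5]
far end x [np.float64(-30.5), np.float64(-31.5), np.float64(-30.7), np.float64(-30.7), np.float64(-30.7)]
near end x [np.float64(-122.6), np.float64(-122.2), np.float64(-122.0), np.float64(-121.9)]
side y [np.float64(-13.7), np.float64(-13.5), np.float64(-14.2), np.float64(-14.1), np.float64(-14.4), np.float64(-14.8), np.float64(-15.1)]
ledge near end x (z50) [np.float64(-91.8), np.float64(-93.4), np.float64(-92.2), np.float64(-90.8)]
ledge far end x [np.float64(89.3), np.float64(90.3), np.float64(90.3)]
ledge -y edge [np.float64(-53.4), np.float64(-55.3), np.float64(-51.7), np.float64(-53.3), np.float64(-51.2)]
rail inner y (z60) [np.float64(36.4), np.float64(35.4), np.float64(35.7), np.float64(35.4), np.float64(36.1), np.float64(35.6)]
across -110 [230, 226, 222, 219, 218, 207, 189, 168, 158, 153, 148, 141, 141, 140]
across -80 [232, 231, 230, 229, 226, 221, 221, 225, 232, 234, 227, 211, 178, 155]
across -60 [232, 232, 233, 231, 227, 222, 221, 225, 230, 235, 229, 212, 184, 158]
across -45 [232, 230, 230, 229, 226, 221, 220, 222, 230, 233, 227, 210, 174, 146]
```

View pics/t26.png

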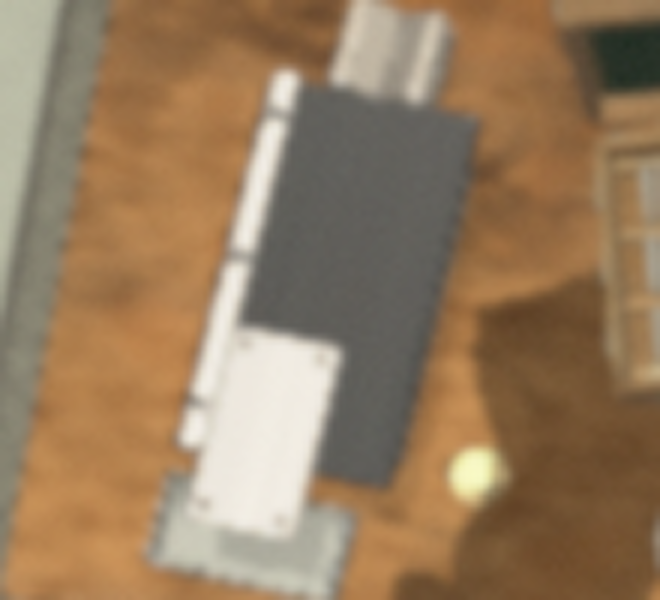

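View pics/s26.png

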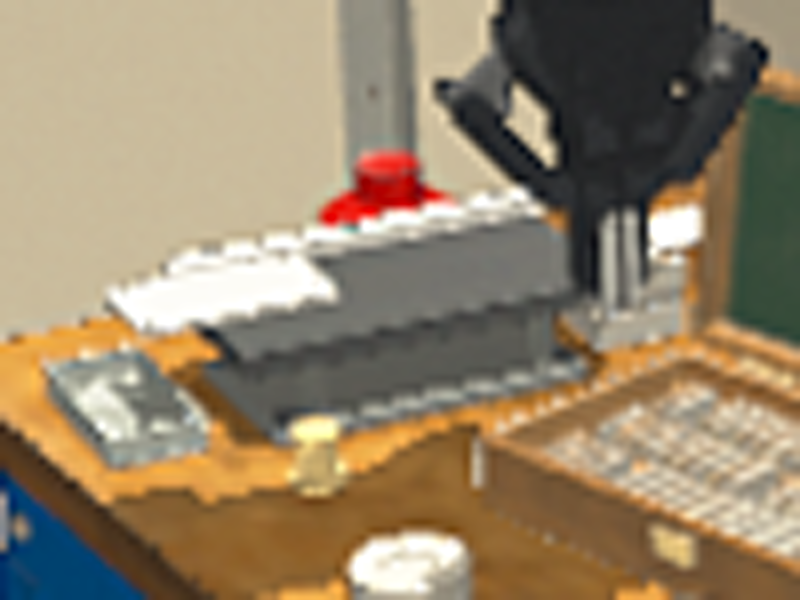

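```bash
cat > e2.py <<'E'
exec(open('edges.py').read().split("print('far")[0])
def half(p0,p1,z):
    t=np.linspace(0,1,300); pts=np.array(p0)+t[:,None]*(np.array(p1)-np.array(p0)); v=prof(pts,z)
    th=(v[:30].mean()+v[-30:].mean())/2; i=np.argmax((v-th)*np.sign(v[-1]-v[0])>0); return pts[i]
P=np.array([half((x,-32),(x,-3),56) for x in np.arange(-84,-35,.5)]); print('side slope',np.polyfit(P[:,0],P[:,1],1), np.polyval(np.polyfit(P[:,0],P[:,1],1),-60))
P=np.array([half((x,22),(x,40),60) for x in np.arange(-15,80,.5)]); print('rail inner slope',np.polyfit(P[:,0],P[:,1],1))
P=np.array([half((-12,y),(-50,y),56) for y in np.arange(-8,30,.5)]); print('far end slope',np.polyfit(P[:,1],P[:,0],1))
for x in range(-85,-36,6):
    ys=np.arange(26,44,.25); v=prof([(x,y) for y in ys],57); i=v.argmin(); print(x,'dip',round(float(v[i])),'at',ys[i],end='; ')
E
python3 e2.py
```

```text
side slope [-1.0956195e-02 -1.4940108e+01] -14.282736345424441
rail inner slope [-5.98249199e-05  3.50578702e+01]
far end slope [ 1.07892108e-02 -3.10039439e+01]
-85 dip 218 at 36.0; -79 dip 219 at 34.75; -73 dip 205 at 43.75; -67 dip 195 at 43.75; -61 dip 221 at 36.5; -55 dip 220 at 35.25; -49 dip 222 at 36.75; -43 dip 219 at 35.5; -37 dip 203 at 31.25;
```

Request:
servo_tool([
  {"dx": 0, "dy": 4, "dz": 0, "ax": 0, "ay": 0, "az": 0, "claw": 1},
  {"dx": 0, "dy": 8, "dz": 0, "ax": 0, "ay": 0, "az": 0, "claw": 1},
  {"dx": 0.3, "dy": 12, "dz": 0, "ax": 0, "ay": 0, "az": 0, "claw": 1},
  {"dx": 0.6, "dy": 16, "dz": -1, "ax": 0, "ay": 0, "az": 0, "claw": 1},
  {"dx": 0.9, "dy": 19.5, "dz": -3, "ax": 0, "ay": 0, "az": 0, "claw": 1},
  {"dx": 0.9, "dy": 22.5, "dz": -5, "ax": 0, "ay": 0, "az": 0, "claw": 1},
  {"dx": 0.9, "dy": 22.5, "dz": -8, "ax": 0, "ay": 0, "az": 0, "claw": 1},
  {"dx": 0.9, "dy": 22.5, "dz": -8, "ax": 0, "ay": 0, "az": 0, "claw": 1},
])

```text
clock: 28.88
eef_pos: [449.7, 248.6, 68.3]
tool_rot: [-1.577, -0.002, -1.644]
force: [-0.4, -0.7, -0.8]
width: 0.1
```

Request:
servo_tool([
  {"dx": 0, "dy": 0, "dz": 0, "ax": 0, "ay": 0, "az": 0, "claw": 1},
  {"dx": 0, "dy": 0, "dz": 0, "ax": 0, "ay": 0, "az": 0, "claw": 1},
  {"dx": 0, "dy": 0, "dz": 0, "ax": 0, "ay": 0, "az": 0, "claw": 1},
  {"dx": 0, "dy": 0, "dz": 0, "ax": 0, "ay": 0, "az": 0, "claw": 1},
])

```text
clock: 29.22
eef_pos: [454.7, 245.2, 73.7]
tool_rot: [-1.569, 0.001, -1.653]
force: [0.2, -0.6, 0.7]
width: 0.1
```

```bash
python3 look.py 27
```

```text
29.3167 [454.6 245.   73.5] tcp ledge [-43.7 -64.2] [-0.1  0.3  0.9]
```

Request:
servo_tool([
  {"dx": 0, "dy": 0, "dz": -1, "ax": 0, "ay": 0, "az": 0, "claw": 1},
  {"dx": 0, "dy": 0.2, "dz": -2.05, "ax": 0, "ay": 0, "az": 0, "claw": 1},
  {"dx": 0, "dy": 0.8, "dz": -2.05, "ax": 0, "ay": 0, "az": 0, "claw": 1},
  {"dx": 0.1, "dy": 1.6, "dz": -2.05, "ax": 0, "ay": 0, "az": 0, "claw": 1},
  {"dx": 0.2, "dy": 2.4, "dz": -2.05, "ax": 0, "ay": 0, "az": 0, "claw": 1},
  {"dx": 0.2, "dy": 3.1, "dz": -2.05, "ax": 0, "ay": 0, "az": 0, "claw": 1},
  {"dx": 0.2, "dy": 3.4, "dz": -2.05, "ax": 0, "ay": 0, "az": 0, "claw": 1},
  {"dx": 0.2, "dy": 3.4, "dz": -2.05, "ax": 0, "ay": 0, "az": 0, "claw": 1},
])

```text
clock: 29.98
eef_pos: [455.6, 281.2, 52.0]
tool_rot: [-1.57, 0.001, -1.65]
force: [-0.0, 0.9, 0.0]
width: -0.3
```

Request:
servo_tool([
  {"dx": 0, "dy": 0.1, "dz": 0, "ax": 0, "ay": 0, "az": 0, "claw": 1},
  {"dx": 0, "dy": 0.2, "dz": 0, "ax": 0, "ay": 0, "az": 0, "claw": 1},
  {"dx": 0, "dy": 0.3, "dz": 0.05, "ax": 0, "ay": 0, "az": 0, "claw": 1},
  {"dx": 0, "dy": 0.4, "dz": 0.05, "ax": 0, "ay": 0, "az": 0, "claw": 1},
  {"dx": 0, "dy": 0.4, "dz": 0.05, "ax": 0, "ay": 0, "az": 0, "claw": 1},
])

```text
clock: 30.4
eef_pos: [455.8, 283.4, 52.4]
tool_rot: [-1.571, 0.0, -1.652]
force: [0.0, 0.4, -0.2]
width: -0.4
```

```bash
python3 look.py 28
```

```text
30.5 [455.8 283.2  52.3] tcp ledge [-45.6 -26. ] [ 0.1  0.8 -0.1]
```

Request:
servo_tool([
  {"dx": 0, "dy": 0.1, "dz": 0, "ax": 0, "ay": 0, "az": 0, "claw": 1},
  {"dx": 0, "dy": 0.2, "dz": 0, "ax": 0, "ay": 0, "az": 0, "claw": 1},
  {"dx": 0, "dy": 0.3, "dz": 0, "ax": 0, "ay": 0, "az": 0, "claw": 1},
  {"dx": 0, "dy": 0.3, "dz": 0, "ax": 0, "ay": 0, "az": 0, "claw": 1},
])

```text
clock: 30.83
eef_pos: [455.8, 286.5, 52.3]
tool_rot: [-1.571, 0.0, -1.652]
force: [-0.7, 0.4, -0.0]
width: -0.2
```

Request:
servo_tool([
  {"dx": 0, "dy": 0.05, "dz": 0, "ax": 0, "ay": 0, "az": 0, "claw": 1},
  {"dx": 0, "dy": 0.1, "dz": 0, "ax": 0, "ay": 0, "az": 0, "claw": 1},
  {"dx": 0, "dy": 0.1, "dz": 0, "ax": 0, "ay": 0, "az": 0, "claw": 1},
])

```text
clock: 31.08
eef_pos: [455.7, 286.6, 52.3]
tool_rot: [-1.571, -0.001, -1.652]
force: [0.5, -1.8, 2.1]
width: -0.2
```

Request:
servo_tool([
  {"dx": 0, "dy": 0.05, "dz": 0, "ax": 0, "ay": 0, "az": 0, "claw": 1},
  {"dx": 0, "dy": 0.1, "dz": 0, "ax": 0, "ay": 0, "az": 0, "claw": 1},
  {"dx": 0, "dy": 0.1, "dz": 0, "ax": 0, "ay": 0, "az": 0, "claw": 1},
])

```text
clock: 31.33
eef_pos: [455.7, 286.8, 52.2]
tool_rot: [-1.571, -0.003, -1.653]
force: [1.3, -5.5, 2.6]
width: 0.4
```

Request:
servo_tool([
  {"dx": 0, "dy": -2, "dz": 0, "ax": 0, "ay": 0, "az": 0, "claw": 1},
  {"dx": 0, "dy": -5, "dz": 2, "ax": 0, "ay": 0, "az": 0, "claw": 1},
  {"dx": 0, "dy": -8, "dz": 5, "ax": 0, "ay": 0, "az": 0, "claw": 1},
  {"dx": 0, "dy": -12, "dz": 8, "ax": 0, "ay": 0, "az": 0, "claw": 1},
  {"dx": -0.5, "dy": -16, "dz": 9, "ax": 0, "ay": 0, "az": 0, "claw": 1},
  {"dx": -1, "dy": -20, "dz": 10, "ax": 0, "ay": 0, "az": 0, "claw": 1},
  {"dx": -1.5, "dy": -24, "dz": 10, "ax": 0, "ay": 0, "az": 0, "claw": 1},
  {"dx": -1.5, "dy": -27, "dz": 10, "ax": 0, "ay": 0, "az": 0, "claw": 1},
])

```text
clock: 32.0
eef_pos: [440.7, 17.2, 153.4]
tool_rot: [-1.568, 0.001, -1.651]
force: [0.2, -0.7, -0.2]
width: 0.2
```

Request:
servo_tool([
  {"dx": 0, "dy": 0, "dz": 0, "ax": 0, "ay": 0, "az": 0, "claw": 1},
  {"dx": 0, "dy": 0, "dz": 0, "ax": 0, "ay": 0, "az": 0, "claw": 1},
  {"dx": 0, "dy": 0, "dz": 0, "ax": 0, "ay": 0, "az": 0, "claw": 1},
  {"dx": 0, "dy": 0, "dz": 0, "ax": 0, "ay": 0, "az": 0, "claw": 1},
])

```text
clock: 32.33
eef_pos: [441.3, 20.6, 152.4]
tool_rot: [-1.57, 0.002, -1.649]
force: [0.4, 0.2, -0.3]
width: -0.0
```

```bash
python3 look.py 30; python3 edges.py; python3 e2.py
```

```text
[145.9 232.9] [ 60. 120.] ledge [-62.8  17.4] relyaw 0.002
[147.6 195.4] [ 9.1 61.9] ledge [35.8 42.8] relyaw 0.001
32.4333 [441.   20.4 152.3] tcp ledge [ -39.3 -289.1] [-0.5  0.1  0.5]
far end x [np.float64(-30.5), np.float64(-31.5), np.float64(-30.7), np.float64(-31.5), np.float64(-30.7)]
near end x [np.float64(-122.8), np.float64(-122.2), np.float64(-121.9), np.float64(-121.9)]
side y [np.float64(-13.9), np.float64(-13.5), np.float64(-14.2), np.float64(-14.1), np.float64(-14.2), np.float64(-14.6), np.float64(-15.3)]
ledge near end x (z50) [np.float64(-91.6), np.float64(-91.3), np.float64(-92.3), np.float64(-90.9)]
ledge far end x [np.float64(89.5), np.float64(89.9), np.float64(90.5)]
ledge -y edge [np.float64(-53.4), np.float64(-52.9), np.float64(-53.3), np.float64(-47.4), np.float64(-50.9)]
rail inner y (z60) [np.float64(36.5), np.float64(35.4), np.float64(34.6), np.float64(35.3), np.float64(36.1), np.float64(35.6)]
across -110 [230, 226, 223, 220, 218, 207, 189, 168, 158, 152, 148, 142, 140, 140]
across -80 [232, 231, 231, 229, 227, 221, 220, 225, 233, 234, 227, 211, 179, 155]
across -60 [233, 232, 232, 231, 227, 223, 221, 225, 231, 235, 229, 212, 185, 158]
across -45 [232, 231, 230, 229, 226, 221, 220, 223, 231, 233, 228, 211, 174, 147]
side slope [-1.26764870e-02 -1.49429364e+01] -14.182347225249186
rail inner slope [4.54374480e-04 3.50457231e+01]
far end slope [ 9.94831256e-03 -3.09949042e+01]
-85 dip 219 at 36.0; -79 dip 219 at 34.75; -73 dip 206 at 43.75; -67 dip 194 at 43.75; -61 dip 221 at 36.5; -55 dip 220 at 35.25; -49 dip 222 at 36.75; -43 dip 219 at 35.5; -37 dip 204 at 31.25;
```

View pics/t30.png

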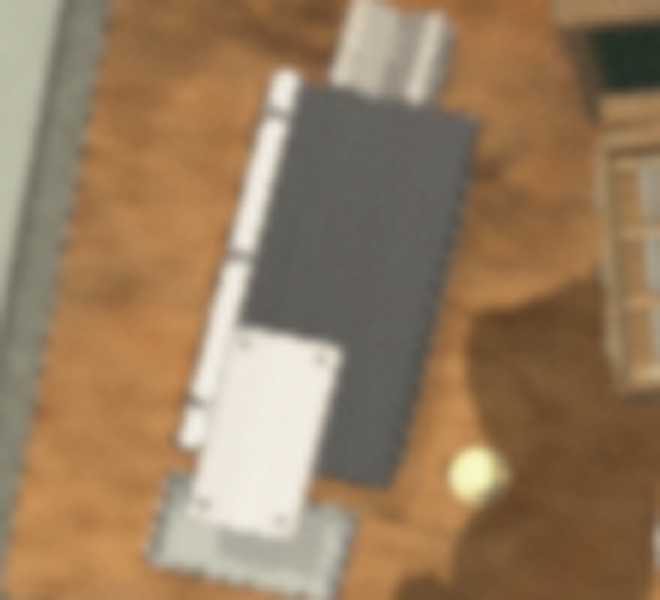

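View pics/s30.png

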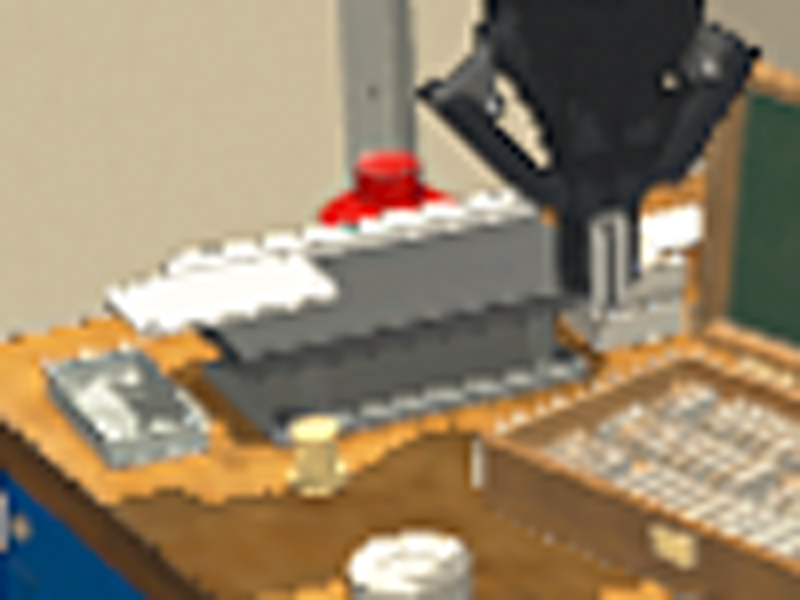

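The last push changed nothing, so the blank is seated. It lies flat along the rail with its near end over the tray, and the arm is clear.

```bash
python3 -c "
from cell import finish_job
print(finish_job())"
```

```text
the job is handed in; nothing more can be done
None
```

The blank now lies flat on the ledge, with one long side along the guide rail. Its end sticks out about 30 mm past the near end of the ledge, over the burr tray. I handed the job in at about 32.5 s, with the arm clear of everything.

I only pushed it, with the shut fingertips: the lagging end first to square it up, then along the ledge from its far end, then sideways against the rail. The sideways pushes ended at about 5 N against a firm stop.

**Last checks (top view, ledge frame):**
- **Overhang:** the far edge of the blank is at about x = -31 mm and its near end at about -122 mm, against a ledge end measured at about -91.5 mm. That gives roughly 30 mm, give or take 1–2 mm.
- **Rail contact:** the seam along the rail looks even, and the final seating push no longer moved the blank.
- **Other things:** in the pictures, the tray, V-block, brass bush and ring gauge stand where they were.

**One disagreement:** the line fit to the blank's open side still shows about 0.01 rad (about 1 mm over its length) against the rail. I put that down to the 2.8 mm pixels, because the even seam and the firm stop both say it is seated.

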